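Queue the vials in the roll-down rack, sort stoppers and stir bar

TASK

Sort the handful of small things lying on the left of the bench. Lay both sample vials across the sloping rack so that they roll down and queue behind the vial already in it, caps facing the same way as that one; put the large rubber stopper in the wide bay of the grey tray, the small stopper in its narrow bay, and the magnetic stir bar in the round steel dish. Leave everything released and at rest, and leave the amber bottle behind them standing where it is.

Things in the scene. Friction and masses are not known exactly. Their poses are not given: they have to be found in the camera images.
- vial_a: Sample vial to queue (the two are interchangeable), lying on its side, white ribbed screw cap; 56 mm long, 22 mm diameter (cap 20 mm, the last 10 mm of the length), 30 g. Origin on its axis at mid-length, 11 mm above the bench; x axis along it from base to cap; y, z turn as it rolls. Rolls if pushed sideways.
- vial_b: Sample vial to queue (the two are interchangeable), lying on its side, white ribbed screw cap; 56 mm long, 22 mm diameter (cap 20 mm, the last 10 mm of the length), 30 g. Origin on its axis at mid-length, 11 mm above the bench; x axis along it from base to cap; y, z turn as it rolls. Rolls if pushed sideways.
- queued_vial: Vial of the same kind and frame (x axis to the cap) that already lies across the rack against its lower stop and shows the way round; it stays there. In the axes of rack_rail its centre is at x = -60, z = -8 mm; the next two vials come to rest at x = -39, z = -1 and x = -18, z = +6 mm.
- rack_rail (a point): Fixed sheet-steel rack: lane sloping 18 deg, 72 mm wide between 16 mm cheeks; vials lying across it roll down to the stop. z up, x level and uphill, y level to the cap side. Point: inner face of the cap-side cheek, mid-lane, at floor level (33 mm up). Lane middle y = -36 mm, floor z = 0.325 x, from x = -67 (stop) to +71 mm (open end). Let go just above the floor near x = +45, fingers opened little.
- large_stopper_center (a point): The large rubber stopper, brown, a stubby cylinder standing on the bench, 26 mm diameter and 26 mm high; the point is its centre.
- small_stopper_center (a point): The small rubber stopper, dark grey, a stubby cylinder standing on the bench, 21 mm diameter and 21 mm high; the point is its centre.
- stopper_tray: Shallow grey plastic tray, fixed to the bench, 130 x 68 mm, 12 mm high, walls and floor 3 mm, split by one low cross wall (all walls one height) into a wide and a narrow bay. Origin under its middle on the bench; z up, x along its length towards the narrow bay. Wide bay inside: x from -62 to +14 mm, middle at x = -24 mm; narrow bay: x from +17 to +62 mm, middle at x = +39.5 mm; both y from -31 to +31 mm.
- bar_center (a point): Magnetic stir bar, white, lying on the bench, 38 mm long, 10 mm thick; the point is its centre (5 mm up), its y axis runs along the bar.
- bar_dish: Shallow round steel dish, fixed to the bench, 96 mm over the rim, 13 mm high, floor 3 mm thick and about 80 mm across inside; empty. Origin under its centre on the bench, z up.
- amber_bottle_center (a point): Bystander: amber reagent bottle with black cap, 42 mm diameter, 90 mm high, standing behind the trays; the point is half-way up its axis. Leave it standing where it is. Left of it stands the fixed titrator, 0.29 m tall, over x > 0.63 m, y = -0.01 to 0.21 m: carry things past in front of it.

How it is judged:
By the outcome, as a careful person would: the job done as asked, in the order asked, and still so for the second after the job is handed in, with the robot touching nothing.
It also fails if it takes over 144 s, if anything falls off the work surface, if the arm or the gripper's body presses on something with over 40 N, if the wrist force passes 120 N, or if a joint passes its speed limit or range.

ROBOT

A 6-joint arm with a two-finger parallel gripper is mounted at the origin on a cart in front of the work surface, level with it; the furniture and walls round the work are solid. World frame = base frame: x ahead of the robot, y to its left, z up, the work surface at z = 0. Lengths are in mm, angles in rad, forces in N, time in s.
With the tool pointing down it reaches from about 350 to 775 mm from the base axis. Payload 7.3 kg.
Tool frame: the origin (TCP) lies at the very end of the fingers, on their centre line; the grasp point (between the pads) lies bot.grip_point_offset behind it (bot.grip_point_offset is the distance from the TCP to the grasp point, in mm); z points along the fingers, y is the line along which they close (so a half turn about z gives the same grasp; the last joint's range is limited). The gripper opens to 92 mm and grips with 3 to 60 N. Pads are 19 mm wide; open, the fingers measure 130 mm over their backs; the gripper's body (75 mm by 190 mm) begins 47 mm behind the grasp point.
Start: joints at [-1.268, 0.342, 1.524, -0, 1.275, -0.146], TCP at [227.813, -473.018, 226.741] pointing down, gripper open.
Joint ranges: [-2.53, 2.53], [-0.77, 2.02], [0.04, 2.7], [-1, 4.14], [0.28, 2.66], [-3.11, 3.11]. Speed limits (rad/s): [2.57, 2.57, 3.14, 3.14, 3.14, 3.14].

INTERFACE

Orientations are given as [roll, pitch, yaw] about the fixed x, y, z axes, in that order (R = Rz(yaw) Ry(pitch) Rx(roll)).
In Python, from plant import bot gives the robot as it stands. The module is installed in compiled form; this text tells all that it offers.
- The arm moves only by the tool carry_out, never from a script. Its argument "plan" is a list of rows, each an object of numbers: "tx", "ty", "tz": the shift along the world's x, y, z in mm; "rx", "ry", "rz": the turn, a rotation vector about the world's x, y, z in rad. A call has 1 to 12 rows; each row shifts and turns the commanded pose from where the row before left it; what a row does not reach is not made up. A row lasts 1/10 s, in which the tool goes at most 50 mm and 8.59 degrees, less where a joint would pass 70% of its speed; a pose out of reach is approached as far as the arm can. A call with a gripper value outside its range is refused whole. "gripper" is the closure, from 0 (fully open) to 1 (shut), set as the call begins (left out, the last holds). The fingers move at their own pace and stop on an object; the grip force is fixed at half the most. Time passes only in rows, so rows that do not move let the fingers close. It gives the time, the measured TCP pose, the force, the opening and the grip force at its end, in the units of the state.
- bot.get_obs(): the state, without advancing time (a new reading comes with each control period).
- bot.capture(name): name is "scene" or "top" or "wrist"; returns the picture (384x512x3 uint8, red, green, blue); there is no depth.
- bot.camera_model(name): a dict with "camera_matrix" (3x3 intrinsics, pixels), "R" (3x3) and "t" (3): a world point X has camera coordinates R X + t. Camera axes: x right, y down, z forward; pixel columns grow to the right and rows downward; lengths in mm; the calibration is good to about 2 mm. A picture is of the moment at which its call begins: read the wrist's pose just before it. camera_model takes no time and is no camera call; for the wrist camera it gives the pose at the moment of the call.
- bot.close_job(): hands the job in; it is judged then, once.
The state is a dict: "time": time; "joint_positions": joint angles; "dq": joint speeds; "tau": joint torques, N m; "tool_pos": TCP position; "tcp_rot": TCP orientation; "contact_force": force on the tool from outside, world axes, zero at the start; "moment": the same for the moment, N m; "grip_width": finger opening in mm; "finger_force": force on a finger pad.
Only numpy, scipy, OpenCV 4.12 (cv2) and the standard library are available. Lean on these libraries where they do the work, as an engineer would, in place of code of your own. Each camera call takes 0.05 s, during which the arm holds its last target. There are 200 camera calls.

## Working session

There is one attempt and no reset: what is moved stays moved. The work goes in short steps, Python scripts to look and compute and a tool call to move; the robot and the scene stay as the last step left them, time stands still between calls to the robot, and variables do not carry over. Pictures are saved under pics/ and viewed, at most 14 in all, crops included, and the job is handed in when it is done.

Besides the shell and the picture viewer there is one more tool, called after "Emit:" by a JSON object that holds its "method" and its "body". carry_out: Moves the arm, as the interface text tells. Its arguments: {"type":"object","properties":{"plan":{"type":"array"},"gripper":{"type":"number"}},"required":["plan"]}

```bash
mkdir -p pics; python3 - <<'E'
from plant import bot
import cv2,numpy as np
print(bot.get_obs(),bot.grip_point_offset)
for n in("scene","top"):
    cv2.imwrite(f"pics/{n}0.png",cv2.resize(bot.capture(n)[:,:,::-1],None,fx=1.5,fy=1.5))
    m=bot.camera_model(n);print(n,np.round(m["camera_matrix"],1).tolist(),np.round(-m["R"].T@m["t"]),np.round(m["R"],2).tolist())
E
```

```text
{'time': 0.0, 'joint_positions': array([-1.26798705e+00,  3.42741536e-01,  1.52500905e+00, -2.02549415e-05,
        1.27535254e+00, -1.45991658e-01]), 'dq': array([ 2.08915417e-04, -5.63352466e-04, -3.37427820e-04,  1.14331376e-03,
       -1.00130666e-03, -5.74987314e-05]), 'tau': array([-7.55896945e-04, -4.31244206e+01, -2.44226092e+01,  7.15351151e-02,
        5.58750762e-02, -1.20217610e-04]), 'tool_pos': array([ 227.69068861, -472.62293364,  226.03795864]), 'tcp_rot': array([-3.14009543e+00, -2.00572041e-04,  4.48806694e-01]), 'contact_force': array([ 0.51648052, -0.24303319, -0.61778288]), 'moment': array([-0.04992897,  0.03743443, -0.03638172]), 'finger_force': 0.0, 'grip_width': 91.78380146669825} 18.8
scene [[351.6, 0.0, 255.5], [0.0, 351.6, 186.4], [0.0, 0.0, 1.0]] [ 80. 352. 771.] [[-0.53, -0.85, -0.0], [-0.66, 0.41, -0.63], [0.53, -0.34, -0.78]]
top [[352.7, 0.0, 255.5], [0.0, 352.7, 191.6], [0.0, 0.0, 1.0]] [ 499.   54. 1188.] [[0.02, -1.0, 0.02], [-1.0, -0.02, -0.08], [0.08, -0.01, -1.0]]
```

View pics/scene0.png

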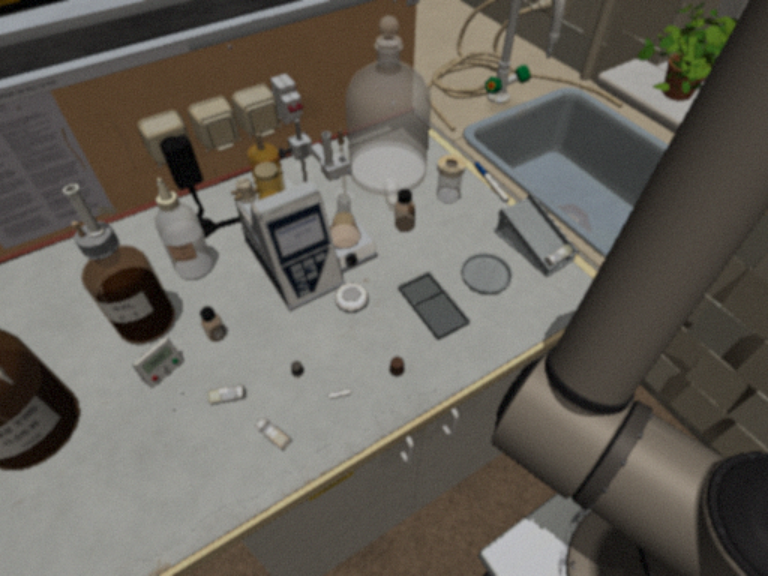

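View pics/top0.png

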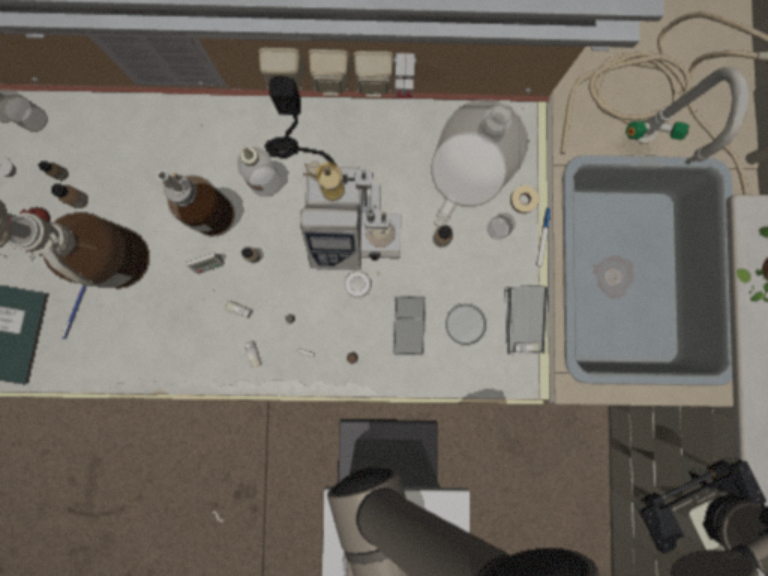

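The pictures show (1.5x pixels, top view) vials at (238,309) and (253,354), the small stopper at (290,318), large stopper (352,357), bar (306,352), tray (409,325), dish (466,324), rack (526,320) and bottle (443,236). Next I take coarse positions by casting rays, plus an enlarged crop.

```bash
cat > h.py <<'E'
from plant import bot
import cv2,numpy as np
def ray(m,u,v,h):
    C=-m["R"].T@m["t"]; d=m["R"].T@np.linalg.solve(m["camera_matrix"],[u,v,1.]); return C+d*(h-C[2])/d[2]
def tri(ms,uvs):
    A=np.zeros((3,3));b=np.zeros(3)
    for m,(u,v) in zip(ms,uvs):
        C=-m["R"].T@m["t"]; d=m["R"].T@np.linalg.solve(m["camera_matrix"],[u,v,1.]);d/=np.linalg.norm(d)
        P=np.eye(3)-np.outer(d,d);A+=P;b+=P@C
    return np.linalg.solve(A,b)
def proj(m,X):
    p=m["camera_matrix"]@(m["R"]@np.asarray(X,float)+m["t"]);return p[:2]/p[2]
E
python3 - <<'E'
from h import *
t=bot.camera_model("top")
for n,u,v,h in [("va",238,309,11),("vb",253,354,11),("small",290,318,10),("large",352,357,13),("bar",306,352,5),("tray",409,325,12),("dish",466,324,13),("rack",526,320,40),("bottle",443,236,90)]:
    print(n,np.round(ray(t,(u+.5)/1.5-.5,(v+.5)/1.5-.5,h)))
im=cv2.imread("pics/top0.png")
a=cv2.resize(im[290:375,215:375],(800,425),interpolation=cv2.INTER_CUBIC)
b=cv2.resize(im[275:365,380:560],(800,400),interpolation=cv2.INTER_CUBIC)
cv2.imwrite("pics/c1.png",cv2.resize(np.vstack([a,b]),None,fx=.72,fy=.72))
E
```

```text
va [540. 358.  11.]
vb [442. 322.  11.]
small [522. 243.  10.]
large [438. 104.  13.]
bar [447. 206.   5.]
tray [511. -21.  12.]
dish [ 515. -148.   13.]
rack [ 525. -274.   40.]
bottle [698. -86.  90.]
```

View pics/c1.png

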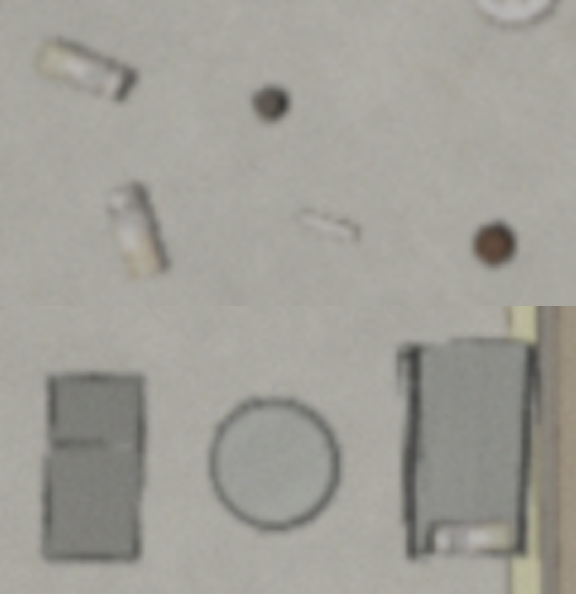

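The crop shows vial A (cap to the lower right) and vial B (cap up, +x). The queued vial lies at the rack's near end with its white cap on the left (+y), which agrees with the handedness of rack_rail. I go closer with the wrist camera.

```bash
python3 - <<'E'
from h import *
from scipy.spatial.transform import Rotation as Ro
m=bot.camera_model("wrist");o=bot.get_obs();R=Ro.from_euler("xyz",o["tcp_rot"]).as_matrix()
C=-m["R"].T@m["t"];print(np.round(R.T@(C-o["tool_pos"]),1),np.round(m["R"]@R,2).tolist(),m["camera_matrix"].tolist())
E
```

```text
[  75.7   -1.6 -157.9] [[-0.0, 1.0, -0.0], [-0.96, -0.0, -0.28], [-0.28, -0.0, 0.96]] [[273.1659972920841, 0.0, 252.69229450723037], [0.0, 273.1659972920841, 198.63167145741764], [0.0, 0.0, 1.0]]
```

Emit:
{"method": "carry_out", "body": {"plan": [{"tx":20,"ty":20,"tz":30},{"tx":25,"ty":35,"tz":20},{"tx":25,"ty":35,"tz":20},{"tx":25,"ty":35,"tz":10},{"tx":25,"ty":40},{"tx":25,"ty":40},{"tx":25,"ty":40},{"tx":25,"ty":25},{"tx":15},{},{}]}}

```text
invalid input at $.plan[0]: expected keys tx, ty, tz, rx, ry, rz
```

Emit:
{"method": "carry_out", "body": {"plan": [{"tx":20,"ty":20,"tz":30,"rx":0,"ry":0,"rz":0},{"tx":25,"ty":35,"tz":20,"rx":0,"ry":0,"rz":-0.05},{"tx":25,"ty":35,"tz":20,"rx":0,"ry":0,"rz":-0.05},{"tx":25,"ty":35,"tz":0,"rx":0,"ry":0,"rz":-0.05},{"tx":25,"ty":40,"tz":0,"rx":0,"ry":0,"rz":-0.1},{"tx":25,"ty":40,"tz":0,"rx":0,"ry":0,"rz":-0.1},{"tx":30,"ty":40,"tz":0,"rx":0,"ry":0,"rz":-0.1},{"tx":30,"ty":35,"tz":0,"rx":0,"ry":0,"rz":0},{"tx":30,"ty":0,"tz":0,"rx":0,"ry":0,"rz":0},{"tx":0,"ty":0,"tz":0,"rx":0,"ry":0,"rz":0},{"tx":0,"ty":0,"tz":0,"rx":0,"ry":0,"rz":0}]}}

```text
time: 1.2
tool_pos: [462.6, -192.7, 296.0]
tcp_rot: [-3.141, 0.002, -0.0]
contact_force: [0.0, 0.1, -0.4]
grip_width: 92.0
finger_force: 0.0
```

```bash
cat >> h.py <<'E'
import pickle
def shot(name):
    o=bot.get_obs();m=bot.camera_model("wrist");im=bot.capture("wrist")[:,:,::-1].copy()
    pickle.dump((m,im),open(f"pics/{name}.pkl","wb"));cv2.imwrite(f"pics/{name}.png",cv2.resize(im,None,fx=1.5,fy=1.5))
    print(o["time"],np.round(o["tool_pos"],1),np.round(o["tcp_rot"],3),np.round(o["contact_force"],1),o["grip_width"]);return m,im
E
python3 -c "
from h import *
shot('w1')"
```

```text
1.2 [ 462.6 -192.7  296. ] [-3.141e+00  2.000e-03 -0.000e+00] [ 0.   0.1 -0.4] 91.9708259664784
```

View pics/w1.png

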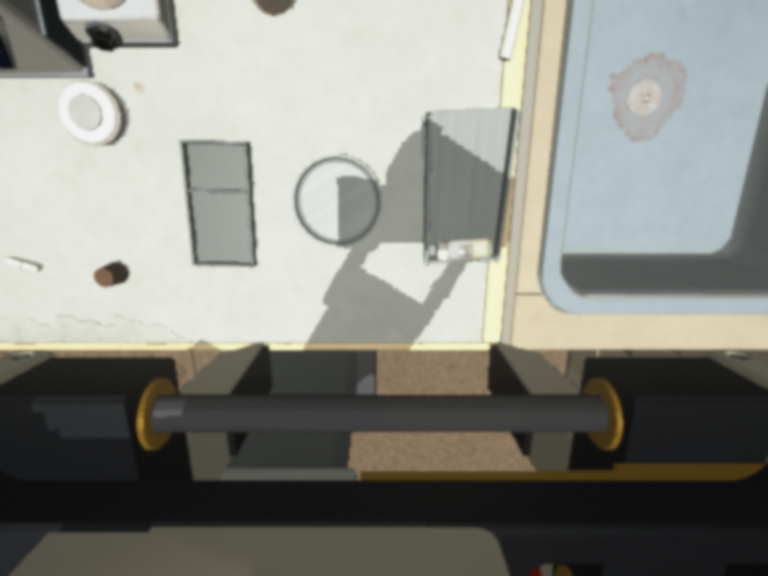

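Wrist view (1.5x): the tray spans (180-256,140-266) with the narrow bay away from the robot; the dish is centred at (338,200), the rack spans (425-517,108-264), the large stopper is at (108,273) and the bar at (24,264). The queued cap is on the left (445,252).

```bash
python3 - <<'E'
from h import *
m,im=pickle.load(open("pics/w1.pkl","rb"))
cv2.imwrite("pics/c2.png",cv2.resize(im[65:182,275:350],None,fx=5,fy=5,interpolation=cv2.INTER_CUBIC))
f=lambda u,v,h:np.round(ray(m,(u+.5)/1.5-.5,(v+.5)/1.5-.5,h),1)
for n,p in [("tray",[(181,142,12),(249,141,12),(257,265,12),(194,266,12)]),("dish",[(338,157,13),(338,244,13),(295,200,13),(381,200,13)])]:
    q=np.array([f(*a) for a in p]);print(n,q.tolist(),q.mean(0))
print(f(108,274,13),f(24,264,5))
E
```

```text
tray [[572.9, 9.3, 12.0], [573.8, -59.5, 12.0], [446.3, -56.8, 12.0], [445.2, 12.6, 12.0]] [509.55 -23.6   12.  ]
dish [[558.4, -149.1, 13.0], [469.6, -146.5, 13.0], [515.8, -102.8, 13.0], [515.8, -192.9, 13.0]] [ 514.9   -147.825   13.   ]
[436.5 108.1  13. ] [446.1 205.1   5. ]
```

View pics/c2.png

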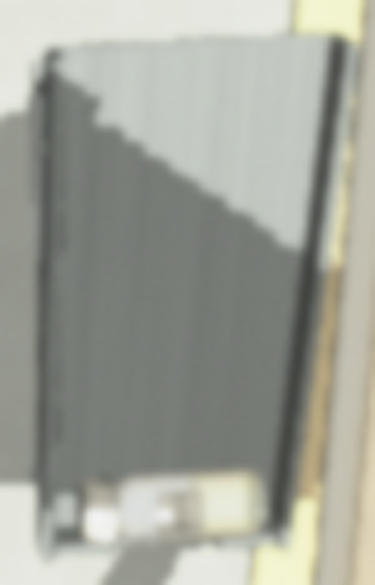

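The crop shows the rack: left cheek line at x≈45, right cheek's dark inner face at x≈285-340, the queued vial spanning (83-265, 475-538) with its cap on the left.

```bash
python3 - <<'E'
from h import *
m,im=pickle.load(open("pics/w1.pkl","rb"))
f=lambda u,v,h:np.round(ray(m,(u+.5)/5-.5+275,(v+.5)/5-.5+65,h),1)
for n,a in [("TL",(52,50,72)),("TR",(345,40,72)),("TRfloor",(330,40,56)),("BL",(45,550,27)),("BR",(287,540,27)),("BRfloor",(272,535,11)),("capend",(83,508,25)),("base",(266,500,25)),("vial top edge",(175,473,28)),("TLfloor",(56,62,56))]: print(n,f(*a))
E
```

```text
TL [ 592.  -232.7   72. ]
TR [ 594.3 -307.8   72. ]
TRfloor [ 596.7 -308.7   56. ]
BL [ 452.4 -240.1   27. ]
BR [ 455.6 -316.7   27. ]
BRfloor [ 454.2 -316.3   11. ]
capend [ 465.5 -251.9   25. ]
base [ 468.  -309.6   25. ]
vial top edge [ 477.  -279.7   28. ]
TLfloor [ 591.3 -235.6   56. ]
```

Emit:
{"method": "carry_out", "body": {"plan": [{"tx":0,"ty":50,"tz":0,"rx":0,"ry":0,"rz":0},{"tx":0,"ty":50,"tz":0,"rx":0,"ry":0,"rz":0},{"tx":0,"ty":50,"tz":0,"rx":0,"ry":0,"rz":0},{"tx":0,"ty":50,"tz":0,"rx":0,"ry":0,"rz":0},{"tx":0,"ty":50,"tz":0,"rx":0,"ry":0,"rz":0},{"tx":0,"ty":50,"tz":0,"rx":0,"ry":0,"rz":0},{"tx":0,"ty":50,"tz":0,"rx":0,"ry":0,"rz":0},{"tx":0,"ty":50,"tz":0,"rx":0,"ry":0,"rz":0},{"tx":0,"ty":50,"tz":0,"rx":0,"ry":0,"rz":0},{"tx":0,"ty":0,"tz":0,"rx":0,"ry":0,"rz":0},{"tx":0,"ty":0,"tz":0,"rx":0,"ry":0,"rz":0}]}}

```text
time: 2.35
tool_pos: [462.4, 256.7, 296.5]
tcp_rot: [3.141, 0.001, -0.0]
contact_force: [-0.5, -0.2, 0.4]
grip_width: 92.0
finger_force: 0.0
```

```bash
python3 -c "
from h import *
shot('w2')"
```

```text
2.35 [462.4 256.7 296.5] [ 3.141e+00  1.000e-03 -0.000e+00] [-0.5 -0.2  0.4] 91.96017443830505
```

View pics/w2.png

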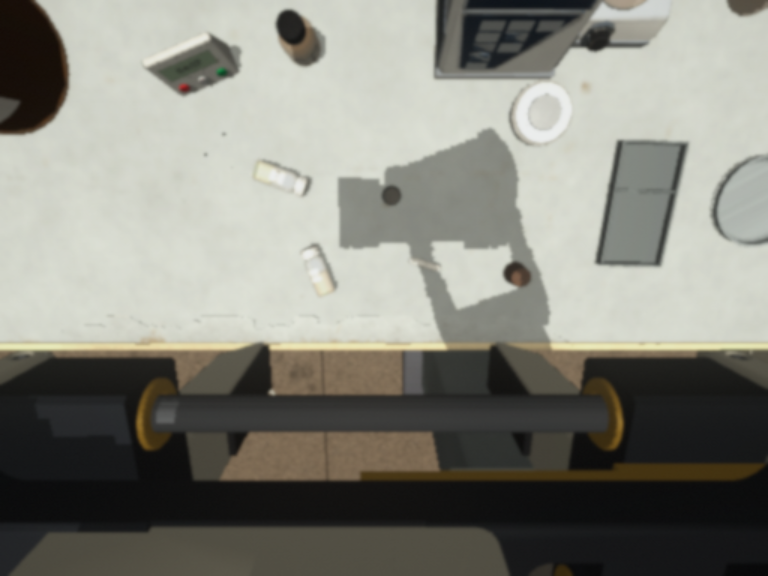

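Wrist view 2 (1.5x): vial A from base (257,171) to cap (306,186), vial B from cap (309,250) to base (326,290), small stopper (391,195), bar (427,264), large stopper (516,273). I measure them with an enlarged crop.

```bash
python3 - <<'E'
from h import *
m,im=pickle.load(open("pics/w2.pkl","rb"))
a=cv2.resize(im[100:204,160:220],None,fx=5.5,fy=5.5,interpolation=cv2.INTER_CUBIC)
b=cv2.resize(im[100:204,245:325],None,fx=5.5,fy=5.5,interpolation=cv2.INTER_CUBIC)
cv2.imwrite("pics/c3.png",np.hstack([a,b]))
E
```

```text
(no output)
```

View pics/c3.png

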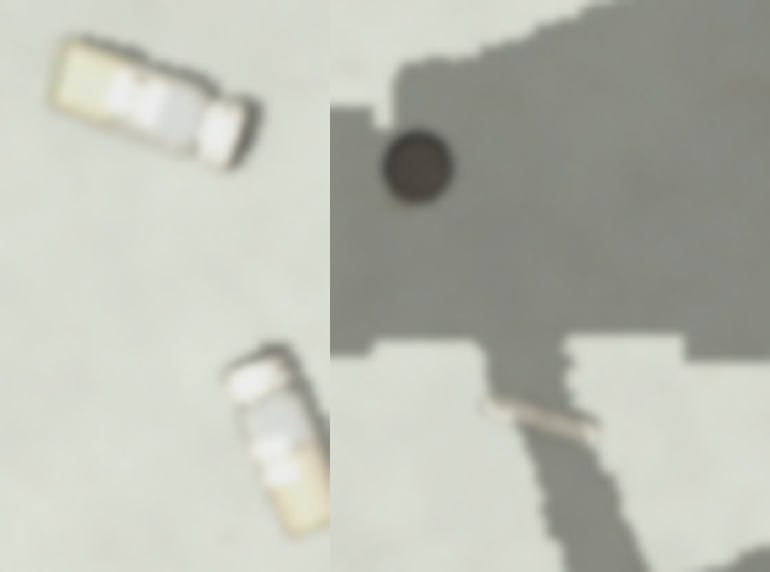

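The crop shows vial A from base (60,70) to cap (243,135), vial B from cap (252,365) to base (310,528), the small stopper at (418,167) and the bar from (487,405) to (597,435).

```bash
python3 - <<'E'
from h import *
m,im=pickle.load(open("pics/w2.pkl","rb"))
def f(u,v,h):
    u0=160 if u<330 else 245-60
    return ray(m,(u+.5)/5.5-.5+u0,(v+.5)/5.5-.5+100,h)
for n,p,q in [("va",(60,70,11),(243,135,11)),("vb",(310,528,11),(252,365,11)),("bar",(487,405,5),(597,435,5))]:
    a,b=f(*p),f(*q);d=b-a;print(n,np.round((a+b)/2,1),"len",np.linalg.norm(d),"dir",np.arctan2(d[1],d[0]))
print("small",f(418,167,15),"large",ray(m,516.5/1.5-.5,272/1.5-.5,20))
t=bot.camera_model("top");im=bot.capture("top");cv2.imwrite("pics/t.png",im[:,:,::-1])
for X in [(540,358,11),(442,322,11),(524,245,10)]: print(np.round(proj(t,X),1))
E
```

```text
va [538.3 359.7  11. ] len 53.589832841796586 dir -1.907178392339212
vb [438.4 327.5  11. ] len 52.56297866306108 dir 0.295122210043652
bar [445.6 206.9   5. ] len 35.01293193512502 dir -1.8400738550600753
small [520.71886874 245.50538686  15.        ] large [440.51239345 109.71105548  20.        ]
[158.5 205.9]
[168.4 235.7]
[192.5 211.2]
```

Emit:
{"method": "carry_out", "body": {"gripper": 0.4, "plan": [{"tx":10,"ty":12,"tz":-20,"rx":0,"ry":0,"rz":0.137},{"tx":10,"ty":12,"tz":-20,"rx":0,"ry":0,"rz":0.137},{"tx":10,"ty":12,"tz":-25,"rx":0,"ry":0,"rz":0.137},{"tx":10,"ty":12,"tz":-25,"rx":0,"ry":0,"rz":0.137},{"tx":10,"ty":12,"tz":-25,"rx":0,"ry":0,"rz":0.137},{"tx":10,"ty":12,"tz":-25,"rx":0,"ry":0,"rz":0.137},{"tx":8,"ty":12,"tz":-25,"rx":0,"ry":0,"rz":0.137},{"tx":8,"ty":12,"tz":-25,"rx":0,"ry":0,"rz":0.137},{"tx":0,"ty":7,"tz":-25,"rx":0,"ry":0,"rz":0.139},{"tx":0,"ty":0,"tz":0,"rx":0,"ry":0,"rz":0},{"tx":0,"ty":0,"tz":0,"rx":0,"ry":0,"rz":0}]}}

```text
time: 3.55
tool_pos: [539.4, 358.3, 82.2]
tcp_rot: [-3.141, 0.001, 1.228]
contact_force: [-0.3, 0.9, 1.0]
grip_width: 54.9
finger_force: 0.0
```

```bash
python3 -c "
from h import *
shot('w3')"
```

```text
3.55 [539.4 358.3  82.2] [-3.141e+00  1.000e-03  1.228e+00] [-0.3  0.9  1. ] 54.92940493388485
```

View pics/w3.png

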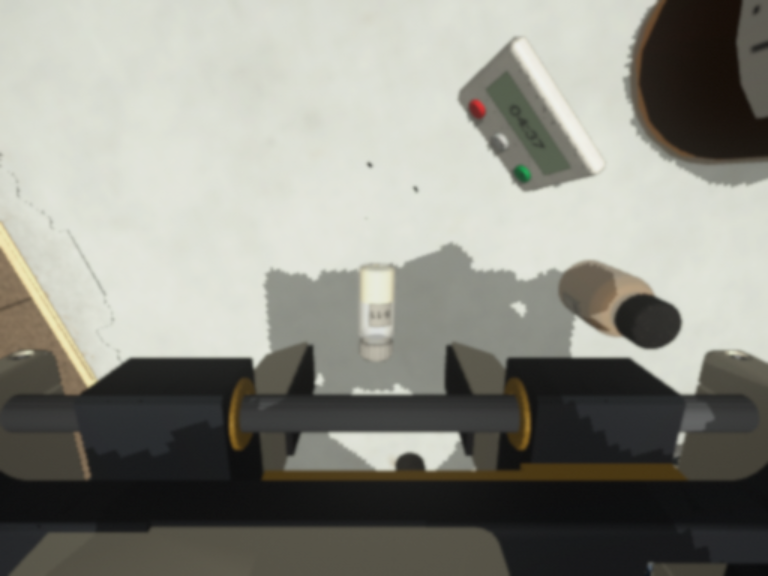

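The vial stands upright in the picture, base (377,265), cap end (376,359), between the fingers and aligned with them.

```bash
python3 - <<'E'
from h import *
m,im=pickle.load(open("pics/w3.pkl","rb"))
f=lambda u,v,h:ray(m,(u+.5)/1.5-.5,(v+.5)/1.5-.5,h)
a,b=f(377,266,11),f(376,358,11);print((a+b)/2,np.linalg.norm(a-b),np.arctan2(*(b-a)[1::-1]))
E
```

```text
[536.9889438  359.64981371  11.        ] 57.031103572054995 -1.9262741522217057
```

Emit:
{"method": "carry_out", "body": {"plan": [{"tx":-2,"ty":1,"tz":-25,"rx":0,"ry":0,"rz":0},{"tx":0,"ty":0,"tz":-25,"rx":0,"ry":0,"rz":0},{"tx":0,"ty":0,"tz":-18,"rx":0,"ry":0,"rz":0},{"tx":0,"ty":0,"tz":-10,"rx":0,"ry":0,"rz":0},{"tx":0,"ty":0,"tz":0,"rx":0,"ry":0,"rz":0},{"tx":0,"ty":0,"tz":0,"rx":0,"ry":0,"rz":0}]}}

```text
time: 4.2
tool_pos: [537.8, 361.1, 5.4]
tcp_rot: [3.14, -0.002, 1.233]
contact_force: [0.0, -0.0, 0.6]
grip_width: 54.8
finger_force: 0.0
```

Emit:
{"method": "carry_out", "body": {"gripper": 1, "plan": [{"tx":0,"ty":0,"tz":0,"rx":0,"ry":0,"rz":0},{"tx":0,"ty":0,"tz":0,"rx":0,"ry":0,"rz":0},{"tx":0,"ty":0,"tz":0,"rx":0,"ry":0,"rz":0},{"tx":0,"ty":0,"tz":0,"rx":0,"ry":0,"rz":0},{"tx":0,"ty":0,"tz":0,"rx":0,"ry":0,"rz":0},{"tx":0,"ty":0,"tz":0,"rx":0,"ry":0,"rz":0},{"tx":0,"ty":0,"tz":0,"rx":0,"ry":0,"rz":0},{"tx":0,"ty":0,"tz":0,"rx":0,"ry":0,"rz":0}]}}

```text
time: 5.0
tool_pos: [536.9, 361.0, 3.8]
tcp_rot: [3.141, -0.0, 1.234]
contact_force: [0.0, -0.0, 1.6]
grip_width: 20.9
finger_force: 30.0
```

Emit:
{"method": "carry_out", "body": {"plan": [{"tx":0,"ty":0,"tz":30,"rx":0,"ry":0,"rz":0},{"tx":-10,"ty":0,"tz":40,"rx":0,"ry":0,"rz":-0.07},{"tx":-20,"ty":-10,"tz":40,"rx":0,"ry":0,"rz":-0.138},{"tx":-20,"ty":-25,"tz":36,"rx":0,"ry":0,"rz":-0.138},{"tx":-17,"ty":-40,"tz":0,"rx":0,"ry":0,"rz":-0.138},{"tx":-10,"ty":-42,"tz":0,"rx":0,"ry":0,"rz":-0.138},{"tx":0,"ty":-44,"tz":0,"rx":0,"ry":0,"rz":-0.138},{"tx":0,"ty":-44,"tz":0,"rx":0,"ry":0,"rz":-0.138},{"tx":0,"ty":-44,"tz":0,"rx":0,"ry":0,"rz":-0.138},{"tx":0,"ty":-44,"tz":0,"rx":0,"ry":0,"rz":-0.138},{"tx":0,"ty":-44,"tz":0,"rx":0,"ry":0,"rz":-0.138},{"tx":0,"ty":-44,"tz":0,"rx":0,"ry":0,"rz":-0.138}]}}

```text
time: 6.2
tool_pos: [459.5, -21.7, 149.8]
tcp_rot: [3.142, -0.0, -0.222]
contact_force: [0.4, 0.1, -0.4]
grip_width: 21.1
finger_force: 30.0
```

Emit:
{"method": "carry_out", "body": {"plan": [{"tx":0,"ty":-44,"tz":0,"rx":0,"ry":0,"rz":-0.138},{"tx":0,"ty":-44,"tz":0,"rx":0,"ry":0,"rz":-0.138},{"tx":10,"ty":-42,"tz":0,"rx":0,"ry":0,"rz":-0.138},{"tx":15,"ty":-40,"tz":0,"rx":0,"ry":0,"rz":-0.138},{"tx":18,"ty":-36,"tz":0,"rx":0,"ry":0,"rz":-0.138},{"tx":18,"ty":-30,"tz":0,"rx":0,"ry":0,"rz":-0.138},{"tx":18,"ty":-16,"tz":0,"rx":0,"ry":0,"rz":-0.138},{"tx":18,"ty":0,"tz":0,"rx":0,"ry":0,"rz":-0.138},{"tx":9,"ty":0,"tz":0,"rx":0,"ry":0,"rz":-0.138},{"tx":0,"ty":0,"tz":0,"rx":0,"ry":0,"rz":-0.06},{"tx":0,"ty":0,"tz":0,"rx":0,"ry":0,"rz":0},{"tx":0,"ty":0,"tz":0,"rx":0,"ry":0,"rz":0}]}}

```text
time: 7.4
tool_pos: [565.6, -271.9, 149.5]
tcp_rot: [3.141, 0.0, -1.516]
contact_force: [0.5, 1.1, 0.2]
grip_width: 21.3
finger_force: 30.0
```

```bash
python3 -c "
from h import *
shot('w4')"
```

```text
7.4 [ 565.6 -271.9  149.5] [ 3.141  0.    -1.516] [0.5 1.1 0.2] 21.32836613929259
```

View pics/w4.png

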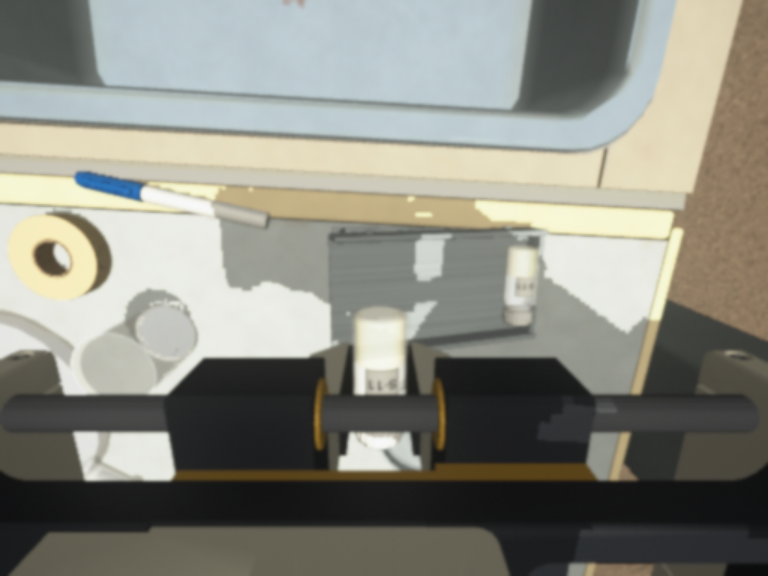

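The held vial (355-407, 308-445) has its cap on the same side as the queued one (base (522,248), cap (518,323)). I check the rack's lane against this second view.

```bash
python3 - <<'E'
from h import *
m,im=pickle.load(open("pics/w4.pkl","rb"))
f=lambda u,v,h:np.round(ray(m,(u+.5)/1.5-.5,(v+.5)/1.5-.5,h),1)
for n,a in [("upR",(330,233,72)),("dnR",(541,228,27)),("dnL",(534,333,27)),("midL",(418,344,53)),("q base",(523,247,25)),("q cap",(517,325,25)),("held base",(381,309,155)),("held cap",(380,446,155))]: print(n,f(*a))
m1,_=pickle.load(open("pics/w1.pkl","rb"))
c=lambda u,v:((u+.5)/5-.5+275,(v+.5)/5-.5+65)
g=lambda u,v:((u+.5)/1.5-.5,(v+.5)/1.5-.5)
print(tri([m1,m],[c(345,40),g(330,233)]),tri([m1,m],[c(287,540),g(541,228)]),tri([m1,m],[c(45,550),g(534,333)]),tri([m1,m],[c(174,504),g(520,286)]))
E
```

```text
upR [ 595.6 -314.7   72. ]
dnR [ 457.7 -319.8   27. ]
dnL [ 450.3 -243.9   27. ]
midL [ 537.5 -241.4   53. ]
q base [ 467.2 -305.9   25. ]
q cap [ 462.9 -248.7   25. ]
held base [ 565.7 -297.4  155. ]
held cap [ 562.7 -235.1  155. ]
[ 597.02598887 -312.61892538   56.1027396 ] [ 454.13319954 -319.0409045    18.46265859] [ 449.80158887 -241.44096203   21.91091637] [ 467.53510684 -279.47562433   31.00704521]
```

Emit:
{"method": "carry_out", "body": {"plan": [{"tx":0,"ty":-1,"tz":-20,"rx":0.006,"ry":-0.105,"rz":0},{"tx":0,"ty":-1,"tz":-20,"rx":0.006,"ry":-0.105,"rz":0},{"tx":0,"ty":0,"tz":-20,"rx":0.006,"ry":-0.105,"rz":0},{"tx":0,"ty":0,"tz":-15,"rx":0,"ry":0,"rz":0},{"tx":0,"ty":0,"tz":-10,"rx":0,"ry":0,"rz":0},{"tx":0,"ty":0,"tz":-7,"rx":0,"ry":0,"rz":0},{"tx":0,"ty":0,"tz":0,"rx":0,"ry":0,"rz":0},{"tx":0,"ty":0,"tz":0,"rx":0,"ry":0,"rz":0}]}}

```text
time: 8.25
tool_pos: [566.6, -274.1, 58.3]
tcp_rot: [-2.825, 0.001, -1.517]
contact_force: [-0.6, -0.7, -0.6]
grip_width: 21.5
finger_force: 30.0
```

Emit:
{"method": "carry_out", "body": {"plan": [{"tx":0,"ty":0,"tz":-3,"rx":0,"ry":0,"rz":0},{"tx":0,"ty":0,"tz":0,"rx":0,"ry":0,"rz":0},{"tx":0,"ty":0,"tz":0,"rx":0,"ry":0,"rz":0}]}}

```text
time: 8.55
tool_pos: [566.0, -274.0, 55.0]
tcp_rot: [-2.826, 0.001, -1.518]
contact_force: [-0.4, -0.4, -0.7]
grip_width: 21.0
finger_force: 30.0
```

Emit:
{"method": "carry_out", "body": {"gripper": 0.68, "plan": [{"tx":0,"ty":0,"tz":0,"rx":0,"ry":0,"rz":0},{"tx":0,"ty":0,"tz":0,"rx":0,"ry":0,"rz":0},{"tx":0,"ty":0,"tz":0,"rx":0,"ry":0,"rz":0},{"tx":0,"ty":0,"tz":0,"rx":0,"ry":0,"rz":0},{"tx":0,"ty":0,"tz":0,"rx":0,"ry":0,"rz":0}]}}

```text
time: 9.05
tool_pos: [565.8, -274.0, 54.8]
tcp_rot: [-2.826, 0.001, -1.518]
contact_force: [0.3, -0.2, 1.0]
grip_width: 29.4
finger_force: 0.0
```

Emit:
{"method": "carry_out", "body": {"plan": [{"tx":-1,"ty":0,"tz":3,"rx":0,"ry":0,"rz":0},{"tx":-2,"ty":0,"tz":6,"rx":0,"ry":0,"rz":0},{"tx":-3,"ty":0,"tz":9,"rx":0,"ry":0,"rz":0},{"tx":-5,"ty":0,"tz":15,"rx":0,"ry":0,"rz":0},{"tx":-8,"ty":0,"tz":25,"rx":0,"ry":0,"rz":0},{"tx":-10,"ty":0,"tz":30,"rx":0,"ry":0.105,"rz":0},{"tx":-20,"ty":0,"tz":20,"rx":-0.009,"ry":0.105,"rz":0},{"tx":-20,"ty":0,"tz":0,"rx":-0.009,"ry":0.105,"rz":0},{"tx":0,"ty":20,"tz":0,"rx":0,"ry":0,"rz":0},{"tx":0,"ty":20,"tz":0,"rx":0,"ry":0,"rz":0},{"tx":0,"ty":0,"tz":0,"rx":0,"ry":0,"rz":0}]}}

```text
time: 10.15
tool_pos: [496.5, -231.1, 163.1]
tcp_rot: [-3.141, 0.001, -1.517]
contact_force: [1.1, -0.2, -0.3]
grip_width: 29.3
finger_force: 0.0
```

```bash
python3 -c "
from h import *
m,im=shot('w5')
"
```

```text
10.15 [ 496.5 -231.1  163.1] [-3.141e+00  1.000e-03 -1.517e+00] [ 1.1 -0.2 -0.3] 29.287261098279696
```

View pics/w5.png

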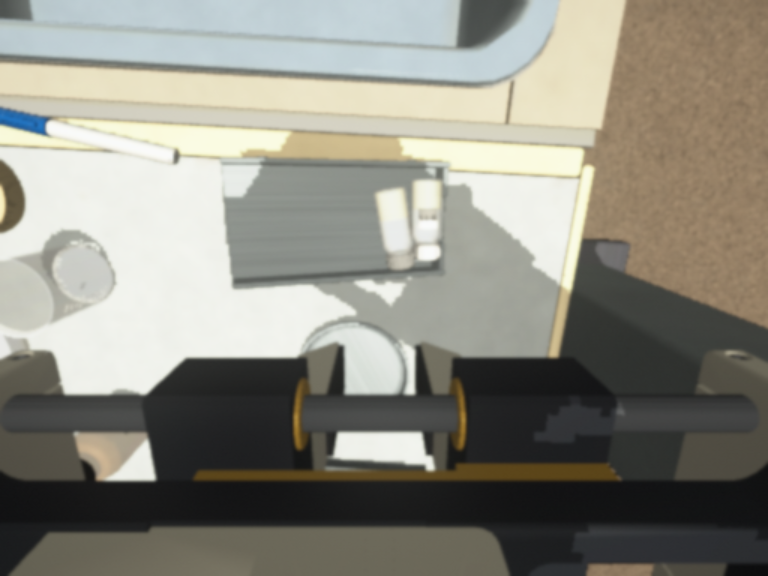

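The new vial lies behind the queued one, cap the same way, but a bit askew (base (391,190), cap (401,268)). I check whether it is still rolling.

```bash
python3 - <<'E'
from h import *
_,a=pickle.load(open("pics/w5.pkl","rb"))
for i in range(4): b=bot.capture("wrist")
b=b[:,:,::-1]
d=cv2.absdiff(a,b)[100:190,150:300].max(2);print((d>25).sum(),d.max())
x=np.hstack([cv2.resize(i[100:190,230:310],None,fx=4.5,fy=4.5,interpolation=cv2.INTER_CUBIC) for i in(a,b)])
cv2.imwrite("pics/c5.png",x)
E
```

```text
2541 146
```

View pics/c5.png

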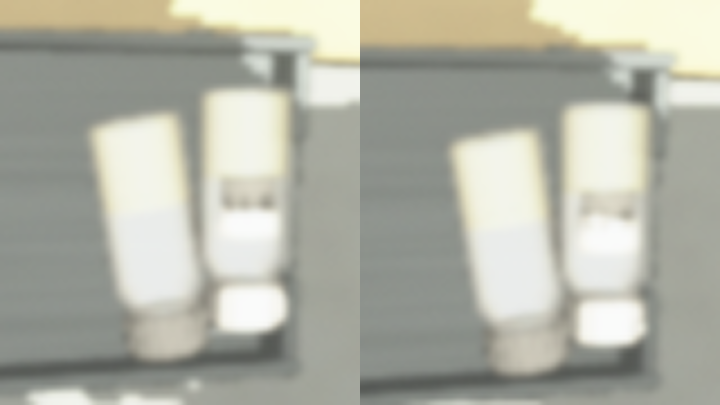

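The left vial is jammed with its cap against the cheek and its base about 9 mm uphill; I will nudge its base end down-slope with closed fingers. I compute where.

```bash
python3 - <<'E'
from h import *
m,im=pickle.load(open("pics/w5.pkl","rb"))
f=lambda u,v,h:np.round(ray(m,(u+.5)/4.5-.5+230,(v+.5)/4.5-.5+100,h),1)
for n,a in [("base mid",(136,120,34)),("cap mid",(167,360,30)),("uphill base edge",(92,130,34)),("q base",(247,92,25)),("q cap",(252,330,25))]: print(n,f(*a))
E
```

```text
base mid [ 492.5 -298.2   34. ]
cap mid [ 481.5 -242.5   30. ]
uphill base edge [ 502.3 -295.5   34. ]
q base [ 467.  -305.6   25. ]
q cap [ 461. -250.   25.]
```

Emit:
{"method": "carry_out", "body": {"gripper": 1, "plan": [{"tx":14,"ty":-20,"tz":0,"rx":0.006,"ry":-0.105,"rz":0},{"tx":15,"ty":-20,"tz":0,"rx":0.006,"ry":-0.105,"rz":0},{"tx":15,"ty":-19,"tz":0,"rx":0.006,"ry":-0.105,"rz":0},{"tx":0,"ty":0,"tz":0,"rx":0,"ry":0,"rz":0},{"tx":0,"ty":0,"tz":0,"rx":0,"ry":0,"rz":0}]}}

```text
time: 10.9
tool_pos: [539.9, -293.6, 162.4]
tcp_rot: [-2.828, 0.002, -1.521]
contact_force: [-0.4, 0.1, -0.1]
grip_width: 0.2
finger_force: 0.0
```

Emit:
{"method": "carry_out", "body": {"plan": [{"tx":0,"ty":0,"tz":-40,"rx":0,"ry":0,"rz":0},{"tx":0,"ty":0,"tz":-40,"rx":0,"ry":0,"rz":0},{"tx":0,"ty":0,"tz":-25,"rx":0,"ry":0,"rz":0},{"tx":0,"ty":0,"tz":-13,"rx":0,"ry":0,"rz":0},{"tx":0,"ty":0,"tz":0,"rx":0,"ry":0,"rz":0},{"tx":0,"ty":0,"tz":0,"rx":0,"ry":0,"rz":0}]}}

```text
time: 11.5
tool_pos: [541.7, -293.1, 45.8]
tcp_rot: [-2.825, 0.001, -1.518]
contact_force: [0.2, -0.5, 0.7]
grip_width: 0.3
finger_force: 0.0
```

Emit:
{"method": "carry_out", "body": {"plan": [{"tx":-6,"ty":0,"tz":-2,"rx":0,"ry":0,"rz":0},{"tx":-6,"ty":0,"tz":-2,"rx":0,"ry":0,"rz":0},{"tx":-4,"ty":0,"tz":-1.5,"rx":0,"ry":0,"rz":0},{"tx":-3,"ty":0,"tz":-1,"rx":0,"ry":0,"rz":0},{"tx":-2,"ty":0,"tz":-0.5,"rx":0,"ry":0,"rz":0},{"tx":0,"ty":0,"tz":0,"rx":0,"ry":0,"rz":0},{"tx":0,"ty":0,"tz":0,"rx":0,"ry":0,"rz":0}]}}

```text
time: 12.2
tool_pos: [519.9, -293.2, 37.8]
tcp_rot: [-2.826, 0.001, -1.519]
contact_force: [-0.8, -0.4, -0.3]
grip_width: 0.4
finger_force: 0.0
```

```bash
python3 -c "
from h import *
m,im=shot('w6')
"
```

```text
12.2 [ 519.9 -293.2   37.8] [-2.826e+00  1.000e-03 -1.519e+00] [-0.8 -0.4 -0.3] 0.40518548381471875
```

View pics/w6.png

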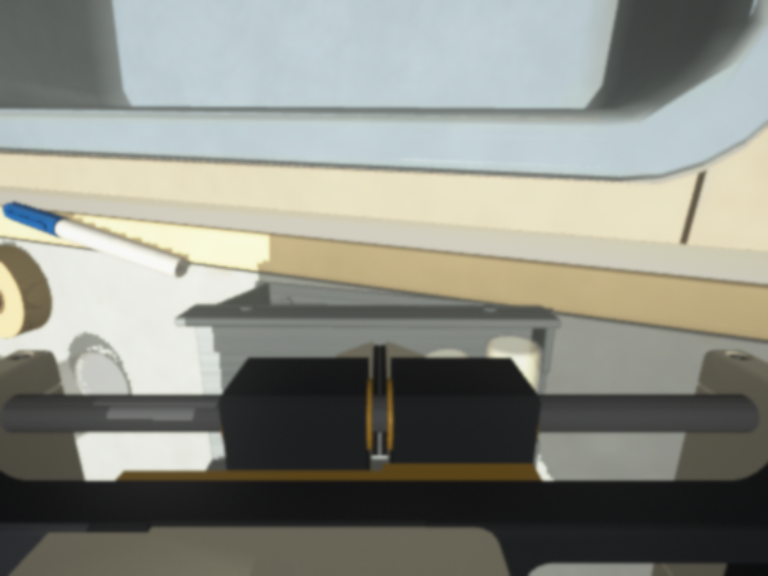

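The picture shows the queued base at (488-540, 340) and the new vial's base edge at (425-467, 352), with about a 20-px gap still open; the fingers have not yet pushed it. I continue with numeric profiles instead of pictures.

Emit:
{"method": "carry_out", "body": {"plan": [{"tx":-3,"ty":0,"tz":-1,"rx":0,"ry":0,"rz":0},{"tx":-2,"ty":0,"tz":-0.6,"rx":0,"ry":0,"rz":0},{"tx":0,"ty":0,"tz":0,"rx":0,"ry":0,"rz":0},{"tx":0,"ty":0,"tz":0,"rx":0,"ry":0,"rz":0}]}}

```text
time: 12.65
tool_pos: [514.7, -293.0, 36.1]
tcp_rot: [-2.826, 0.002, -1.519]
contact_force: [-0.3, -0.0, -0.9]
grip_width: 0.5
finger_force: 0.0
```

```bash
python3 -c "
from h import *
a=pickle.load(open('pics/w6.pkl','rb'))[1]
m,b=shot('w7')
for i in (a,b):
  for r in (233,235,237): print(i[r,270:366:2].min(1).tolist())
"
```

```text
12.65 [ 514.7 -293.    36.1] [-2.826e+00  2.000e-03 -1.519e+00] [-0.3 -0.  -0.9] 0.5488894809384363
[94, 101, 111, 120, 125, 126, 127, 126, 127, 131, 136, 145, 151, 154, 154, 153, 152, 147, 138, 127, 123, 124, 125, 125, 125, 125, 123, 139, 162, 179, 184, 180, 173, 168, 166, 165, 165, 165, 165, 165, 160, 150, 135, 126, 118, 109, 101, 121]
[90, 90, 92, 96, 104, 114, 125, 130, 141, 154, 161, 164, 164, 164, 165, 164, 165, 163, 158, 146, 131, 126, 126, 127, 127, 127, 127, 142, 171, 193, 203, 202, 199, 194, 190, 187, 184, 180, 180, 178, 176, 168, 155, 149, 134, 120, 109, 122]
[78, 79, 79, 79, 79, 81, 96, 121, 136, 143, 143, 144, 144, 143, 143, 143, 143, 143, 140, 132, 121, 112, 110, 111, 111, 111, 111, 125, 150, 173, 187, 193, 195, 193, 190, 194, 211, 212, 210, 210, 206, 196, 181, 169, 146, 125, 109, 123]
[94, 101, 111, 120, 125, 125, 124, 130, 133, 141, 148, 148, 147, 147, 141, 135, 131, 125, 126, 125, 125, 126, 131, 152, 174, 187, 189, 183, 178, 173, 169, 168, 166, 166, 166, 164, 160, 152, 138, 130, 120, 103, 111, 125, 125, 142, 146, 146]
[91, 91, 92, 96, 104, 114, 137, 155, 161, 165, 164, 163, 163, 164, 163, 162, 155, 140, 131, 127, 127, 128, 133, 155, 182, 203, 210, 209, 204, 201, 198, 194, 193, 190, 190, 189, 186, 177, 163, 152, 131, 109, 115, 124, 125, 143, 146, 146]
[79, 79, 78, 79, 79, 84, 114, 141, 144, 145, 144, 144, 145, 145, 145, 144, 143, 135, 124, 111, 110, 112, 117, 136, 160, 181, 192, 198, 198, 197, 198, 197, 194, 191, 191, 196, 208, 201, 183, 162, 135, 109, 117, 125, 127, 144, 146, 146]
```

Emit:
{"method": "carry_out", "body": {"plan": [{"tx":-3,"ty":0,"tz":-1,"rx":0,"ry":0,"rz":0},{"tx":-2,"ty":0,"tz":-0.6,"rx":0,"ry":0,"rz":0},{"tx":0,"ty":0,"tz":0,"rx":0,"ry":0,"rz":0},{"tx":0,"ty":0,"tz":0,"rx":0,"ry":0,"rz":0}]}}

```text
time: 13.1
tool_pos: [510.7, -293.8, 35.5]
tcp_rot: [-2.824, -0.0, -1.519]
contact_force: [4.9, -0.1, 4.3]
grip_width: 0.5
finger_force: 3.5
```

```bash
python3 -c "
from h import *
m,b=shot('w8')
for r in (233,235,237): print(b[r,270:366:2].min(1).tolist())
"
```

```text
13.1 [ 510.7 -293.8   35.5] [-2.824 -0.    -1.519] [ 4.9 -0.1  4.3] 0.4719815846003348
[94, 101, 110, 119, 123, 126, 130, 131, 135, 137, 137, 133, 132, 128, 126, 126, 126, 125, 125, 135, 154, 174, 184, 183, 177, 171, 168, 166, 165, 165, 166, 165, 163, 158, 147, 134, 126, 112, 107, 122, 123, 134, 146, 146, 145, 146, 146, 146]
[91, 91, 92, 96, 104, 124, 150, 158, 161, 164, 164, 160, 160, 156, 150, 138, 129, 126, 127, 137, 160, 187, 202, 207, 204, 200, 195, 191, 188, 186, 186, 186, 183, 180, 170, 157, 141, 122, 113, 123, 123, 136, 146, 146, 146, 145, 145, 145]
[79, 78, 78, 79, 79, 86, 117, 141, 143, 144, 143, 143, 143, 143, 142, 137, 126, 112, 108, 119, 140, 166, 184, 195, 197, 196, 195, 193, 190, 188, 187, 186, 183, 180, 167, 157, 148, 126, 114, 124, 123, 137, 145, 146, 145, 145, 144, 145]
```

Contact is felt now (6.5 N), so the vial is against the queued one. I back off to the earlier viewpoint and measure it.

Emit:
{"method": "carry_out", "body": {"plan": [{"tx":6,"ty":0,"tz":3,"rx":0,"ry":0,"rz":0},{"tx":4,"ty":0,"tz":15,"rx":0,"ry":0,"rz":0},{"tx":0,"ty":10,"tz":35,"rx":0,"ry":0,"rz":0},{"tx":-5,"ty":20,"tz":35,"rx":-0.006,"ry":0.105,"rz":0},{"tx":-10,"ty":20,"tz":39,"rx":-0.006,"ry":0.105,"rz":0},{"tx":-8,"ty":10,"tz":0,"rx":-0.006,"ry":0.105,"rz":0},{"tx":0,"ty":0,"tz":0,"rx":0,"ry":0,"rz":0},{"tx":0,"ty":0,"tz":0,"rx":0,"ry":0,"rz":0},{"tx":0,"ty":0,"tz":0,"rx":0,"ry":0,"rz":0}]}}

```text
time: 14.05
tool_pos: [495.7, -233.1, 159.9]
tcp_rot: [3.14, 0.002, -1.52]
contact_force: [0.1, -0.1, 0.0]
grip_width: 0.7
finger_force: 0.0
```

```bash
cat >> h.py <<'E'
def rects(name,crop,lo,hi,h,amin=40):
    """contours of pixels with lo<=HSV<=hi inside crop (u0,u1,v0,v1); min-area rects cast onto height h"""
    m,im=pickle.load(open(f"pics/{name}.pkl","rb"));u0,u1,v0,v1=crop
    k=cv2.inRange(cv2.cvtColor(im[v0:v1,u0:u1],cv2.COLOR_BGR2HSV),lo,hi)
    for c in cv2.findContours(k,cv2.RETR_EXTERNAL,cv2.CHAIN_APPROX_NONE)[0]:
        if cv2.contourArea(c)<amin: continue
        b=cv2.boxPoints(cv2.minAreaRect(c))+[u0,v0]
        P=np.array([ray(m,*p,h) for p in b]);e=[P[1]-P[0],P[2]-P[1]];e.sort(key=np.linalg.norm)
        print(name,"px",np.round(b.mean(0),1),"c",np.round(P.mean(0),1),"size",[round(float(np.linalg.norm(x)),1) for x in e],"dir",round(float(np.arctan2(e[1][1],e[1][0])),3))
E
python3 - <<'E'
from h import *
shot('w9')
for n in('w5','w9'):
    rects(n,(235,305,105,185),(0,0,165),(180,255,255),30)
E
```

```text
14.05 [ 495.7 -233.1  159.9] [ 3.14e+00  2.00e-03 -1.52e+00] [ 0.1 -0.1  0. ] 0.6514545411541524
w5 px [301.  175.5] c [ 444.8 -248.9   30. ] size [6.4, 18.8] dir 1.677
w5 px [269.5 141.5] c [ 481.3 -281.9   30. ] size [69.6, 75.2] dir 1.677
w9 px [300.5 177. ] c [ 444.6 -249.8   30. ] size [7.5, 13.1] dir 1.674
w9 px [274.  151.5] c [ 474.9 -274.5   30. ] size [40.5, 63.4] dir 1.664
w9 px [269.5 129.5] c [ 481.2 -296.9   30. ] size [48.7, 68.8] dir -3.091
```

Both vials now form one straight block of 40.5 x 63 mm, so the first one is seated. Next comes vial B.

Emit:
{"method": "carry_out", "body": {"gripper": 0.4, "plan": [{"tx":-5,"ty":30,"tz":0,"rx":0,"ry":0,"rz":0.13},{"tx":-5,"ty":42,"tz":0,"rx":0,"ry":0,"rz":0.13},{"tx":-5,"ty":44,"tz":0,"rx":0,"ry":0,"rz":0.13},{"tx":-5,"ty":44,"tz":0,"rx":0,"ry":0,"rz":0.13},{"tx":-5,"ty":44,"tz":0,"rx":0,"ry":0,"rz":0.13},{"tx":-5,"ty":44,"tz":0,"rx":0,"ry":0,"rz":0.13},{"tx":-5,"ty":44,"tz":0,"rx":0,"ry":0,"rz":0.13},{"tx":-5,"ty":44,"tz":0,"rx":0,"ry":0,"rz":0.13},{"tx":-5,"ty":44,"tz":0,"rx":0,"ry":0,"rz":0.13},{"tx":-5,"ty":44,"tz":0,"rx":0,"ry":0,"rz":0.13},{"tx":-5,"ty":44,"tz":0,"rx":0,"ry":0,"rz":0.13},{"tx":-2,"ty":40,"tz":-10,"rx":0,"ry":0,"rz":0.13}]}}

```text
time: 15.3
tool_pos: [439.9, 276.4, 151.8]
tcp_rot: [-3.14, -0.002, 0.045]
contact_force: [0.5, -0.8, -0.5]
grip_width: 55.4
finger_force: 0.0
```

Emit:
{"method": "carry_out", "body": {"plan": [{"tx":0,"ty":32,"tz":-20,"rx":0,"ry":0,"rz":0.13},{"tx":0,"ty":20,"tz":-25,"rx":0,"ry":0,"rz":0.13},{"tx":0,"ty":0,"tz":-25,"rx":0,"ry":0,"rz":0},{"tx":0,"ty":0,"tz":0,"rx":0,"ry":0,"rz":0},{"tx":0,"ty":0,"tz":0,"rx":0,"ry":0,"rz":0}]}}

```text
time: 15.8
tool_pos: [439.8, 326.1, 81.3]
tcp_rot: [3.141, 0.001, 0.299]
contact_force: [0.7, -0.2, 1.1]
grip_width: 54.9
finger_force: 0.0
```

```bash
python3 - <<'E'
from h import *
m,im=shot('w10')
g=im.astype(int); bg=np.median(g[100:250,50:450].reshape(-1,3),0);print(bg)
# yellow content and white cap inside finger shadow region
hsv=cv2.cvtColor(im,cv2.COLOR_BGR2HSV)
rects('w10',(205,300,150,260),(0,0,170),(180,255,255),11,60)
rects('w10',(205,300,150,260),(10,40,120),(40,255,255),11,60)
v=[proj(m,X) for X in [(438.4+28*np.cos(.295)*s,327.5+28*np.sin(.295)*s,11) for s in(-1,1)]];print(v)
E
```

```text
15.8 [439.8 326.1  81.3] [3.141e+00 1.000e-03 2.990e-01] [ 0.7 -0.2  1.1] 54.936285954274204
[214. 225. 222.]
w10 px [292.6 238.8] c [421.9 284.3  11. ] size [8.5, 25.0] dir 0.176
w10 px [242.  220.5] c [424.1 332.8  11. ] size [56.4, 73.4] dir -2.82
w10 px [222.  155.5] c [476.  365.5  11. ] size [9.1, 28.1] dir -1.272
w10 px [254.5 226. ] c [423.7 321.   11. ] size [18.6, 25.0] dir -2.83
[array([252.30328937, 238.53446816]), array([252.51625518, 178.10918154])]
```

Emit:
{"method": "carry_out", "body": {"plan": [{"tx":0,"ty":0,"tz":-25,"rx":0,"ry":0,"rz":0},{"tx":0,"ty":0,"tz":-25,"rx":0,"ry":0,"rz":0},{"tx":0,"ty":0,"tz":-17,"rx":0,"ry":0,"rz":0},{"tx":0,"ty":0,"tz":-10,"rx":0,"ry":0,"rz":0},{"tx":0,"ty":0,"tz":0,"rx":0,"ry":0,"rz":0},{"tx":0,"ty":0,"tz":0,"rx":0,"ry":0,"rz":0},{"tx":0,"ty":0,"tz":0,"rx":0,"ry":0,"rz":0}]}}

```text
time: 16.55
tool_pos: [440.7, 327.3, 5.8]
tcp_rot: [-3.141, -0.003, 0.301]
contact_force: [0.7, -0.4, 0.3]
grip_width: 54.9
finger_force: 0.0
```

Emit:
{"method": "carry_out", "body": {"gripper": 1, "plan": [{"tx":0,"ty":0,"tz":0,"rx":0,"ry":0,"rz":0},{"tx":0,"ty":0,"tz":0,"rx":0,"ry":0,"rz":0},{"tx":0,"ty":0,"tz":0,"rx":0,"ry":0,"rz":0},{"tx":0,"ty":0,"tz":0,"rx":0,"ry":0,"rz":0},{"tx":0,"ty":0,"tz":0,"rx":0,"ry":0,"rz":0},{"tx":0,"ty":0,"tz":0,"rx":0,"ry":0,"rz":0},{"tx":0,"ty":0,"tz":0,"rx":0,"ry":0,"rz":0}]}}

```text
time: 17.25
tool_pos: [439.8, 327.0, 4.5]
tcp_rot: [3.142, -0.0, 0.301]
contact_force: [-1.3, -0.1, 0.7]
grip_width: 21.3
finger_force: 29.9
```

Emit:
{"method": "carry_out", "body": {"plan": [{"tx":0,"ty":0,"tz":30,"rx":0,"ry":0,"rz":0},{"tx":0,"ty":-5,"tz":40,"rx":0,"ry":0,"rz":0.05},{"tx":5,"ty":-15,"tz":40,"rx":0,"ry":0,"rz":0.1},{"tx":5,"ty":-30,"tz":36,"rx":0,"ry":0,"rz":0.1},{"tx":5,"ty":-42,"tz":0,"rx":0,"ry":0,"rz":0.1},{"tx":5,"ty":-44,"tz":0,"rx":0,"ry":0,"rz":0.1},{"tx":0,"ty":-44,"tz":0,"rx":0,"ry":0,"rz":0.1},{"tx":0,"ty":-44,"tz":0,"rx":0,"ry":0,"rz":0.1},{"tx":0,"ty":-44,"tz":0,"rx":0,"ry":0,"rz":0.1},{"tx":0,"ty":-44,"tz":0,"rx":0,"ry":0,"rz":0.1},{"tx":0,"ty":-44,"tz":0,"rx":0,"ry":0,"rz":0.1},{"tx":5,"ty":-44,"tz":0,"rx":0,"ry":0,"rz":0.1}]}}

```text
time: 18.45
tool_pos: [464.1, -74.7, 150.6]
tcp_rot: [-3.141, -0.0, 1.355]
contact_force: [1.8, 0.0, -0.4]
grip_width: 21.0
finger_force: 29.9
```

Emit:
{"method": "carry_out", "body": {"plan": [{"tx":10,"ty":-44,"tz":0,"rx":0,"ry":0,"rz":0.1},{"tx":15,"ty":-44,"tz":0,"rx":0,"ry":0,"rz":0.1},{"tx":15,"ty":-44,"tz":0,"rx":0,"ry":0,"rz":0.08},{"tx":15,"ty":-35,"tz":0,"rx":0,"ry":0,"rz":0},{"tx":15,"ty":-25,"tz":0,"rx":0,"ry":0,"rz":0},{"tx":15,"ty":-13,"tz":0,"rx":0,"ry":0,"rz":0},{"tx":0,"ty":0,"tz":0,"rx":0,"ry":0,"rz":0},{"tx":0,"ty":0,"tz":0,"rx":0,"ry":0,"rz":0},{"tx":0,"ty":0,"tz":0,"rx":0,"ry":0,"rz":0}]}}

```text
time: 19.35
tool_pos: [549.2, -277.0, 150.4]
tcp_rot: [-3.141, -0.001, 1.632]
contact_force: [0.8, -0.4, -0.3]
grip_width: 21.4
finger_force: 29.9
```

```bash
python3 - <<'E'
from h import *
m,im=shot('w11')
E
```

```text
19.35 [ 549.2 -277.   150.4] [-3.141e+00 -1.000e-03  1.632e+00] [ 0.8 -0.4 -0.3] 21.36808573358142
```

View pics/w11.png

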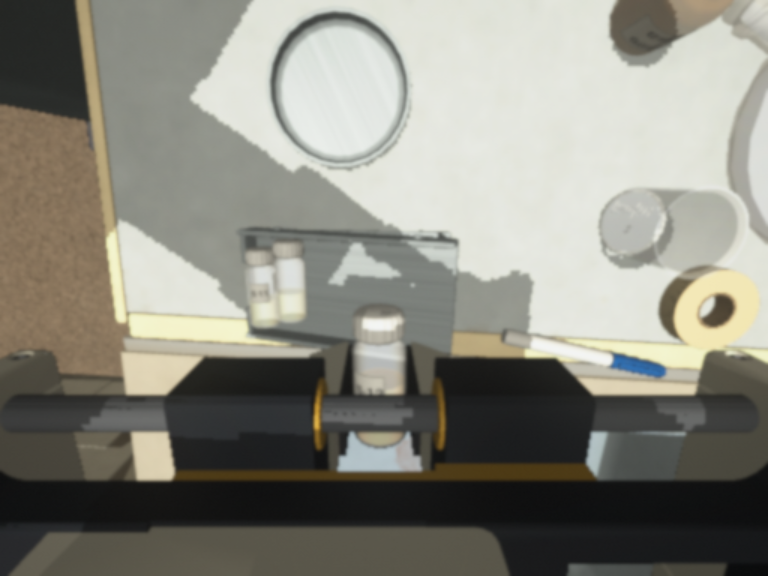

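Both vials in the rack lie side by side with caps the same way (caps (258,258), (289,247)); the held vial's cap faces the same way. I check the lane line in this view.

```bash
python3 - <<'E'
from h import *
m,im=pickle.load(open("pics/w11.pkl","rb"))
f=lambda u,v,h:np.round(ray(m,(u+.5)/1.5-.5,(v+.5)/1.5-.5,h),1)
for n,a in [("dnL",(242,231,27)),("upL",(458,239,72)),("dnR",(251,333,27)),("midR",(352,347,48)),("q cap",(258,249,25)),("q base",(266,328,25)),("2 cap",(287,240,32)),("2 base",(294,321,32)),("held cap",(378,306,170)),("held base",(381,447,170))]: print(n,f(*a))
E
```

```text
dnL [ 452.4 -239.9   27. ]
upL [ 591.2 -230.6   72. ]
dnR [ 456.5 -314.1   27. ]
midR [ 531.9 -311.7   48. ]
q cap [ 462.5 -252.    25. ]
q base [ 467.  -310.3   25. ]
2 cap [ 484.2 -243.4   32. ]
2 base [ 489.  -301.1   32. ]
held cap [ 546.  -243.2  170. ]
held base [ 550.6 -301.2  170. ]
```

Emit:
{"method": "carry_out", "body": {"plan": [{"tx":0,"ty":0,"tz":-20,"rx":0.006,"ry":-0.105,"rz":0},{"tx":0,"ty":0,"tz":-25,"rx":0.006,"ry":-0.105,"rz":0},{"tx":0,"ty":0,"tz":-25,"rx":0.006,"ry":-0.105,"rz":0},{"tx":0,"ty":0,"tz":-15,"rx":0,"ry":0,"rz":0},{"tx":0,"ty":0,"tz":-10,"rx":0,"ry":0,"rz":0},{"tx":0,"ty":0,"tz":-4,"rx":0,"ry":0,"rz":0},{"tx":0,"ty":0,"tz":0,"rx":0,"ry":0,"rz":0},{"tx":0,"ty":0,"tz":0,"rx":0,"ry":0,"rz":0},{"tx":0,"ty":0,"tz":0,"rx":0,"ry":0,"rz":0}]}}

```text
time: 20.3
tool_pos: [550.6, -278.2, 52.5]
tcp_rot: [2.825, 0.002, 1.631]
contact_force: [-0.4, 0.4, 0.1]
grip_width: 21.4
finger_force: 29.9
```

Emit:
{"method": "carry_out", "body": {"plan": [{"tx":0,"ty":1,"tz":-3,"rx":0,"ry":0,"rz":0},{"tx":0,"ty":0,"tz":0,"rx":0,"ry":0,"rz":0},{"tx":0,"ty":0,"tz":0,"rx":0,"ry":0,"rz":0}]}}

```text
time: 20.6
tool_pos: [549.8, -276.9, 48.5]
tcp_rot: [2.826, 0.001, 1.631]
contact_force: [0.3, 0.1, -0.2]
grip_width: 20.8
finger_force: 29.9
```

Emit:
{"method": "carry_out", "body": {"gripper": 0.7, "plan": [{"tx":0,"ty":0,"tz":0,"rx":0,"ry":0,"rz":0},{"tx":0,"ty":0,"tz":0,"rx":0,"ry":0,"rz":0},{"tx":0,"ty":0,"tz":0,"rx":0,"ry":0,"rz":0},{"tx":0,"ty":0,"tz":0,"rx":0,"ry":0,"rz":0},{"tx":0,"ty":0,"tz":0,"rx":0,"ry":0,"rz":0},{"tx":0,"ty":0,"tz":0,"rx":0,"ry":0,"rz":0}]}}

```text
time: 21.2
tool_pos: [549.8, -277.1, 48.6]
tcp_rot: [2.826, 0.001, 1.631]
contact_force: [-0.2, -0.3, 0.1]
grip_width: 27.7
finger_force: 0.0
```

Emit:
{"method": "carry_out", "body": {"plan": [{"tx":-0.7,"ty":0,"tz":2,"rx":0,"ry":0,"rz":0},{"tx":-1,"ty":0,"tz":3,"rx":0,"ry":0,"rz":0},{"tx":-1,"ty":0,"tz":3,"rx":0,"ry":0,"rz":0},{"tx":-1.3,"ty":0,"tz":4,"rx":0,"ry":0,"rz":0},{"tx":-2,"ty":0,"tz":6,"rx":0,"ry":0,"rz":0},{"tx":-5,"ty":0,"tz":15,"rx":0,"ry":0,"rz":0},{"tx":-8,"ty":0,"tz":25,"rx":0,"ry":0,"rz":0},{"tx":0,"ty":0,"tz":30,"rx":-0.006,"ry":0.105,"rz":0},{"tx":0,"ty":-20,"tz":15,"rx":-0.006,"ry":0.105,"rz":0},{"tx":0,"ty":-20,"tz":0,"rx":-0.006,"ry":0.105,"rz":0},{"tx":0,"ty":0,"tz":0,"rx":0,"ry":0,"rz":0},{"tx":0,"ty":0,"tz":0,"rx":0,"ry":0,"rz":0}]}}

```text
time: 22.4
tool_pos: [530.6, -316.6, 151.4]
tcp_rot: [3.141, -0.001, 1.631]
contact_force: [-0.4, 1.3, -0.9]
grip_width: 27.6
finger_force: 0.0
```

```bash
python3 - <<'E'
from h import *
m,im=shot('w12')
p=[proj(m,X) for X in [(452,-240,27),(592,-232,72),(456,-316,27),(594,-309,72)]];print(np.round(p))
E
```

```text
22.4 [ 530.6 -316.6  151.4] [ 3.141e+00 -1.000e-03  1.631e+00] [-0.4  1.3 -0.9] 27.602175565294846
[[178. 115.]
 [333. 114.]
 [183. 189.]
 [323. 203.]]
```

```bash
python3 - <<'E'
from h import *
m,im=pickle.load(open("pics/w12.pkl","rb"))
g=im[108:204:3,172:300:2].max(2)
for r in g: print(''.join(" .:-=+*#%@"[min(9,max(0,(int(x)-60)//20))] for x in r))
E
```

```text
================*+=====+#%%%%%%%%%%%%%%%%%%%%%%%%%%%%%%%%%%%%%%%
=========================**%%%%%%%%%%%%%%%%%%%%%%%%%%%%%%%%%%%%%
==--------------:----------=##############%%%%%%%%%%%%%%%%%%%%%#
==-::::::::::::::::-:--:----=+**********************************
===-:. .:----------------------=**************++++++++++++++++++
===-:. .:------+*****++=--------=###############################
===-:...:------+*****++=---------=*#############################
===--=++++++=--++****++=-----------=+###########################
===--+*****++=--=++++++=-==++++++=---*##########################
===--+*****++==+*##%%%#*+=+*****++=---+#########################
====--=+++++=-=*#%%%%%%#*=+******+=:---=*#######################
======+*##%%#*+*#%%%%%%#*==++**++=-------=+*####################
=====+*#%%%%%#**#%%%%%%%*=+*##%%##+---------=*##################
=====+*#%%%%%#++##%%%%%%#*##%%%%%%#+----------=+*###############
=====+*#######++##%%%%%%#*#%%%%%%%#+-------------=*#############
=====++*###**#++##%%%%%%#*#%%%%%%%#+--------------=*############
=====+++***++#*+*########*#%%%%%%%#+---------------=*#######
[... 279 characters left out ...]
%*#%%%%%%%#*#%%%%%%%%**#####***+=------------=*###
====--+#%%%%%%%**#######*+#%%%%%%%%**#########*=------------=+++
====--+#%%%%%%%*+++**+++==#%%%%%%%%**###########+=--------------
------=**####**+---------=#%%%%%%%%**############*=-------------
***++-:::-====-----------+#%%%%%%%%*-=+***#########+=-----------
****+-:.  ....:::::----=**#####****=-----=*#########*+----------
****=-::::......      ....::--------------+****###****----------
****+++====---------:::::......       ......::::----------------
****************++++++====--------:::::......         ......::::
=====++++++++++****************+++++====--------::::::......    
**************+++++====++======+++++++++++*+++++++====--------::
```

The brightness map shows three vials side by side, all caps on the +y side, so the rack is done. Next is the large stopper.

Emit:
{"method": "carry_out", "body": {"gripper": 0.4, "plan": [{"tx":-10,"ty":30,"tz":0,"rx":0,"ry":0,"rz":-0.04},{"tx":-10,"ty":44,"tz":0,"rx":0,"ry":0,"rz":-0.04},{"tx":-10,"ty":44,"tz":0,"rx":0,"ry":0,"rz":0},{"tx":-10,"ty":44,"tz":0,"rx":0,"ry":0,"rz":0},{"tx":-10,"ty":44,"tz":0,"rx":0,"ry":0,"rz":0},{"tx":-10,"ty":44,"tz":0,"rx":0,"ry":0,"rz":0},{"tx":-10,"ty":44,"tz":0,"rx":0,"ry":0,"rz":0},{"tx":-10,"ty":44,"tz":0,"rx":0,"ry":0,"rz":0},{"tx":-6,"ty":44,"tz":0,"rx":0,"ry":0,"rz":0},{"tx":-5,"ty":44,"tz":0,"rx":0,"ry":0,"rz":0},{"tx":0,"ty":0,"tz":0,"rx":0,"ry":0,"rz":0},{"tx":0,"ty":0,"tz":0,"rx":0,"ry":0,"rz":0}]}}

```text
time: 23.65
tool_pos: [438.4, 109.7, 151.6]
tcp_rot: [3.141, -0.001, 1.553]
contact_force: [0.6, -0.3, 0.1]
grip_width: 54.6
finger_force: 0.0
```

```bash
python3 - <<'E'
from h import *
m,im=shot('w13')
for X in [(439,109,20),(446,207,5),(521,245,15)]: print(np.round(proj(m,X)))
rects('w13',(150,350,150,240),(0,60,20),(20,255,150),24)
rects('w13',(0,512,0,232),(0,0,0),(180,255,75),20)
E
```

```text
23.65 [438.4 109.7 151.6] [ 3.141e+00 -1.000e-03  1.553e+00] [ 0.6 -0.3  0.1] 54.61242110830092
[254. 193.]
[259.  99.]
[336.  55.]
w13 px [162.5 225.5] c [336.1  73.7  24. ] size [27.6, 32.6] dir 1.448
w13 px [250.5 194. ] c [435.4 108.6  24. ] size [18.2, 24.7] dir -1.582
w13 px [453.  227.5] c [665.5  63.8  20. ] size [8.8, 25.0] dir -0.018
w13 px [505.  206.5] c [718.8  87.9  20. ] size [13.3, 15.8] dir -1.33
w13 px [250.7 187.8] c [435.7 114.7  20. ] size [10.7, 20.8] dir -0.075
w13 px [ 94.3 189.3] c [264.  113.5  20. ] size [101.9, 154.8] dir 0.092
w13 px [478.5 153.5] c [677.1 145.5  20. ] size [65.7, 94.5] dir -1.33
w13 px [327.3  60.8] c [512.1 239.2  20. ] size [8.2, 16.4] dir -0.873
```

Emit:
{"method": "carry_out", "body": {"plan": [{"tx":-2,"ty":0,"tz":-35,"rx":0,"ry":0,"rz":0},{"tx":0,"ty":0,"tz":-40,"rx":0,"ry":0,"rz":0},{"tx":0,"ty":0,"tz":-35,"rx":0,"ry":0,"rz":0},{"tx":0,"ty":0,"tz":-20,"rx":0,"ry":0,"rz":0},{"tx":0,"ty":0,"tz":-11,"rx":0,"ry":0,"rz":0},{"tx":0,"ty":0,"tz":0,"rx":0,"ry":0,"rz":0},{"tx":0,"ty":0,"tz":0,"rx":0,"ry":0,"rz":0}]}}

```text
time: 24.4
tool_pos: [438.4, 108.4, 11.2]
tcp_rot: [3.14, -0.0, 1.55]
contact_force: [-0.3, -1.1, -0.0]
grip_width: 55.3
finger_force: 0.0
```

Emit:
{"method": "carry_out", "body": {"gripper": 1, "plan": [{"tx":0,"ty":0,"tz":0,"rx":0,"ry":0,"rz":0},{"tx":0,"ty":0,"tz":0,"rx":0,"ry":0,"rz":0},{"tx":0,"ty":0,"tz":0,"rx":0,"ry":0,"rz":0},{"tx":0,"ty":0,"tz":0,"rx":0,"ry":0,"rz":0},{"tx":0,"ty":0,"tz":0,"rx":0,"ry":0,"rz":0},{"tx":0,"ty":0,"tz":0,"rx":0,"ry":0,"rz":0}]}}

```text
time: 25.0
tool_pos: [438.0, 109.1, 10.8]
tcp_rot: [3.141, -0.0, 1.551]
contact_force: [-1.0, 1.0, 3.3]
grip_width: 21.8
finger_force: 30.0
```

Emit:
{"method": "carry_out", "body": {"plan": [{"tx":0,"ty":0,"tz":30,"rx":0,"ry":0,"rz":0},{"tx":0,"ty":-10,"tz":30,"rx":0,"ry":0,"rz":0},{"tx":10,"ty":-30,"tz":10,"rx":0,"ry":0,"rz":0},{"tx":15,"ty":-35,"tz":0,"rx":0,"ry":0,"rz":0},{"tx":15,"ty":-35,"tz":0,"rx":0,"ry":0,"rz":0},{"tx":10,"ty":-22,"tz":0,"rx":0,"ry":0,"rz":0},{"tx":0,"ty":0,"tz":0,"rx":0,"ry":0,"rz":0},{"tx":0,"ty":0,"tz":0,"rx":0,"ry":0,"rz":0}]}}

```text
time: 25.8
tool_pos: [487.3, -23.0, 80.2]
tcp_rot: [-3.141, -0.001, 1.55]
contact_force: [0.2, -0.3, -0.5]
grip_width: 21.8
finger_force: 29.9
```

```bash
python3 - <<'E'
from h import *
m,im=shot('w14')
p=proj(m,(487.3,-23,80.2+15));print(p)
u,v=map(int,p)
for r in range(v-30,v+30,3): print(' '.join("%3d/%3d"%(im[r,c,2],im[r,c,0]) for c in range(u-32,u+33,6)))
E
```

```text
25.8 [487.3 -23.   80.2] [-3.141e+00 -1.000e-03  1.550e+00] [ 0.2 -0.3 -0.5] 21.788491005514484
[253.97696155 256.95854915]
 95/ 94  95/ 94  95/ 94  95/ 94  90/ 87  71/ 64  77/ 73  93/ 91  93/ 92  94/ 90  92/ 91
 94/ 92  98/ 86  77/ 75  91/ 90  49/ 35  45/ 29  42/ 26  67/ 60  90/ 88  94/ 80  94/ 87
 99/ 84 100/ 83  26/ 25  60/ 51  44/ 28  44/ 28  42/ 25  40/ 23  78/ 76  82/ 69 100/ 83
100/ 83 100/ 84  23/ 22  43/ 28  43/ 27  45/ 29  42/ 25  40/ 23  51/ 44  71/ 60  99/ 83
100/ 84  99/ 83  21/ 20  43/ 28  43/ 27  45/ 28  44/ 25  41/ 23  35/ 21  51/ 43  98/ 82
100/ 83  98/ 82  21/ 20  42/ 27  41/ 25  43/ 26  43/ 24  40/ 23  35/ 21  39/ 34  99/ 83
 99/ 83  97/ 81  20/ 19  40/ 24  42/ 26  43/ 26  43/ 24  41/ 24  36/ 22  27/ 25  99/ 82
 98/ 82  90/ 75  20/ 19  39/ 24  57/ 33  72/ 42  68/ 39  45/ 25  37/ 23  21/ 20  99/ 82
 99/ 83  80/ 67  20/ 18  46/ 26  77/ 43  80/ 47  79/ 47  70/ 40  36/ 23  20/ 19  99/ 83
 99/ 82  65/ 56  19/ 16  70/ 40  78/ 43  78/ 44  78/ 45  78/ 44  41/ 24  19/ 18  98/ 82
 98/ 82  50/ 42  21/ 18  76/ 43  79/ 45  81/ 47  77/ 44  77/ 43  59/ 33  19/ 18  97/ 81
 99/ 83  35/ 31  20/ 17  76/ 43  79/ 46  83/ 50  78/ 44  75/ 43  71/ 40  19/ 18  93/ 77
 78/ 66  29/ 27  26/ 24  63/ 40  62/ 40  66/ 43  63/ 40  63/ 40  61/ 39  23/ 23  71/ 60
 42/ 42  43/ 43  42/ 43  44/ 44  43/ 43  44/ 44  44/ 43  44/ 43  42/ 42  43/ 42  44/ 43
 50/ 51  50/ 50  50/ 51  49/ 49  49/ 50  50/ 50  50/ 50  49/ 49  50/ 49  50/ 49  49/ 50
 54/ 55  54/ 54  54/ 54  54/ 54  54/ 55  54/ 54  54/ 54  55/ 55  55/ 55  54/ 54  54/ 54
 62/ 62  62/ 62  63/ 63  63/ 63  63/ 63  62/ 62  63/ 63  62/ 62  63/ 63  62/ 62  62/ 62
 65/ 65  65/ 65  65/ 65  65/ 65  66/ 66  65/ 65  66/ 66  66/ 65  65/ 65  66/ 67  66/ 66
 66/ 67  67/ 67  67/ 67  67/ 67  67/ 67  68/ 68  67/ 67  67/ 67  67/ 67  67/ 67  67/ 67
 65/ 66  66/ 67  66/ 67  66/ 67  66/ 67  67/ 67  66/ 67  65/ 66  66/ 66  66/ 66  65/ 65
```

```bash
python3 - <<'E'
from h import *
m,im=pickle.load(open("pics/w14.pkl","rb"))
print(ray(m,255,247,95.5),ray(m,253,229,69.5),ray(m,236,253,95.5),ray(m,274,253,95.5))
E
```

```text
[488.01862436 -16.50650196  95.5       ] [486.9085416  -16.19330469  69.5       ] [476.97428913 -20.07228436  95.5       ] [498.91517045 -20.55187635  95.5       ]
```

Emit:
{"method": "carry_out", "body": {"plan": [{"tx":-2,"ty":5,"tz":-25,"rx":0,"ry":0,"rz":0},{"tx":0,"ty":0,"tz":-20,"rx":0,"ry":0,"rz":0},{"tx":0,"ty":0,"tz":-12,"rx":0,"ry":0,"rz":0},{"tx":0,"ty":0,"tz":-7,"rx":0,"ry":0,"rz":0},{"tx":0,"ty":0,"tz":0,"rx":0,"ry":0,"rz":0},{"tx":0,"ty":0,"tz":0,"rx":0,"ry":0,"rz":0},{"tx":0,"ty":0,"tz":0,"rx":0,"ry":0,"rz":0}]}}

```text
time: 26.55
tool_pos: [486.4, -18.1, 17.3]
tcp_rot: [3.14, 0.0, 1.551]
contact_force: [0.0, -0.6, 0.2]
grip_width: 21.3
finger_force: 29.9
```

Emit:
{"method": "carry_out", "body": {"gripper": 0.62, "plan": [{"tx":0,"ty":0,"tz":0,"rx":0,"ry":0,"rz":0},{"tx":0,"ty":0,"tz":0,"rx":0,"ry":0,"rz":0},{"tx":0,"ty":0,"tz":0,"rx":0,"ry":0,"rz":0},{"tx":0,"ty":0,"tz":0,"rx":0,"ry":0,"rz":0},{"tx":0,"ty":0,"tz":0,"rx":0,"ry":0,"rz":0}]}}

```text
time: 27.05
tool_pos: [485.8, -18.0, 16.6]
tcp_rot: [3.141, -0.0, 1.551]
contact_force: [-0.5, -0.1, -0.3]
grip_width: 35.0
finger_force: 0.0
```

Emit:
{"method": "carry_out", "body": {"plan": [{"tx":0,"ty":0,"tz":8,"rx":0,"ry":0,"rz":0},{"tx":0,"ty":0,"tz":20,"rx":0,"ry":0,"rz":0},{"tx":0,"ty":0,"tz":40,"rx":0,"ry":0,"rz":0},{"tx":0,"ty":0,"tz":40,"rx":0,"ry":0,"rz":0},{"tx":0,"ty":-15,"tz":30,"rx":0,"ry":0,"rz":0},{"tx":0,"ty":-15,"tz":0,"rx":0,"ry":0,"rz":0},{"tx":0,"ty":0,"tz":0,"rx":0,"ry":0,"rz":0},{"tx":0,"ty":0,"tz":0,"rx":0,"ry":0,"rz":0}]}}

```text
time: 27.85
tool_pos: [485.3, -47.8, 154.4]
tcp_rot: [-3.141, -0.001, 1.55]
contact_force: [0.7, 0.2, 0.4]
grip_width: 35.1
finger_force: 0.0
```

```bash
python3 - <<'E'
from h import *
m,im=shot('w15')
print([np.round(proj(m,X)) for X in [(485,-23,28),(447,8,3),(523,-55,3)]])
g=im[110:215:4,180:330:3].astype(int)
for r in g: print(''.join('B' if x[2]>x[0]*1.3 and x[2]<130 else " .:-=+*#%@"[min(9,max(0,(x.max()-40)//22))] for x in r))
E
```

```text
27.85 [485.3 -47.8 154.4] [-3.141e+00 -1.000e-03  1.550e+00] [0.7 0.2 0.4] 35.07854289822563
[array([253., 171.]), array([218., 140.]), array([286., 193.])]
@@@@@@@@@@@@@@@@@@@@@@@@@@@@@@@@@@@@@@@@@@@@@@@@@@
@@@@@@@@@@@@@@@@@@@@@@@@@@@@@@@@@@@@@@@@@@@@@@@@@@
@@@@@@@@@@@@@@@@@@@@@@@@@@@@@@@@@@@@@@@@@@@@@@@@@@
@@@@@@@@@@@@@@@@@@@@@@@@@@@@@@@@@@@@@@@@@@@@@@@@@@
@@@@@@@@@@@@@@@@@@@@@@@@@@@@@@@@@@@@@@@@@@@@@@@@@%
@@@@@@@@@@@@@@@@@@@@@@@@@@@@@@@@@@@@@@@@@@@@@@@@%%
@@@@@@@@@@@@#++++++++++*********+*****************
@@@@@@@@@@@@*+#####*****************=+**+=++++++++
@@@@@@@@@@@@*+###############*******=+************
@@@@@@@@@@@%*=############*#********=+************
@@@@@@@@@@@@#=##########************=*************
@@@@@@@@@@@@#=########**=+**********=*************
@@@@@@@@@@@@#=*###****:BBBB-********=+************
***###@@@@@@#-*******-B====B=*******=+***********+
++++++++**%%#-*******:==+===:******+++***********+
++++++++++++=-=****+*========******++**********+*+
++++++++++++=:--------======*******+===+++******++
++++++++++++=:---------BBB-===-=---::--------=+++=
++++++++++++=:---------------------:::-----:------
+++++++++++++:---------------------:::----:-:::::.
+++++++++++++::::::::::::::::::::::::::::::::::::.
+++++++++++++-----------:::-------::::::::::::::::
++++++++++++++++++++++++++++++++++++++++++++++++++
++++++++++++++++++++++++++++++++++++++++++++++++++
++++++++++++++++++++++++++++++++++++++++++++++++++
++++++++++++++++++++++++++++++++++++++++++++++++++
++++++++++++++++++++++++++++++++++++++++++++++++++
```

The map shows the brown stopper standing in the wide bay, left of the cross wall. Now the small stopper, with the gripper turned so that its body and camera stay clear of the titrator.

Emit:
{"method": "carry_out", "body": {"gripper": 0.45, "plan": [{"tx":0,"ty":15,"tz":0,"rx":0,"ry":0,"rz":0.13},{"tx":0,"ty":28,"tz":0,"rx":0,"ry":0,"rz":0.13},{"tx":0,"ty":28,"tz":0,"rx":0,"ry":0,"rz":0.13},{"tx":0,"ty":28,"tz":0,"rx":0,"ry":0,"rz":0.13},{"tx":0,"ty":28,"tz":0,"rx":0,"ry":0,"rz":0.13},{"tx":0,"ty":28,"tz":0,"rx":0,"ry":0,"rz":0.13},{"tx":0,"ty":28,"tz":0,"rx":0,"ry":0,"rz":0.13},{"tx":5,"ty":28,"tz":0,"rx":0,"ry":0,"rz":0.13},{"tx":8,"ty":28,"tz":0,"rx":0,"ry":0,"rz":0.13},{"tx":8,"ty":28,"tz":0,"rx":0,"ry":0,"rz":0.13},{"tx":8,"ty":21,"tz":0,"rx":0,"ry":0,"rz":0.13},{"tx":7,"ty":5,"tz":0,"rx":0,"ry":0,"rz":0.14}]}}

```text
time: 29.1
tool_pos: [520.9, 247.9, 153.4]
tcp_rot: [3.141, -0.002, 3.129]
contact_force: [0.9, -0.2, -0.4]
grip_width: 50.3
finger_force: 0.0
```

Emit:
{"method": "carry_out", "body": {"plan": [{"tx":0,"ty":0,"tz":0,"rx":0,"ry":0,"rz":0},{"tx":0,"ty":0,"tz":0,"rx":0,"ry":0,"rz":0}]}}

```text
time: 29.3
tool_pos: [520.9, 245.1, 153.6]
tcp_rot: [-3.141, -0.002, 3.118]
contact_force: [0.5, 0.3, 0.2]
grip_width: 50.3
finger_force: 0.0
```

```bash
python3 - <<'E'
from h import *
m,im=shot('w16')
print(np.round(proj(m,(521,245.5,21))),np.round(proj(m,(521,245.5,0))))
g=im[150:235:3,205:305:2].astype(int)
for r in g: print(''.join(" .:-=+*#%@"[min(9,max(0,(x.max()-30)//22))] for x in r))
E
```

```text
29.3 [520.9 245.1 153.6] [-3.141e+00 -2.000e-03  3.118e+00] [0.5 0.3 0.2] 50.29102328597402
[252. 191.] [252. 187.]
++++++++++*%%%%%%%%%%%%%%%%%%%%%%%%%%%%%%%%%%%%%%%
#*+++++++++#%%%%%%%%%%%%%%%%%%%%%%%%%%%%%%%%%%%%%%
%%#+++++++++#%%%%%%%%%%%%%%%%%%%%%%%%%@@%%%%%%%%@@
%%%#++++++++*%%%%%%%%%%%%%%%%%%%%%%%@@@%%@@%%@@@@@
%%%%*++++++++#%%%%%%%%%%%%%%%%%%%%%%@@%%%@@@@@@@@%
%%%%%+++++++++#%%%%%%%%%%%%%%%%%%%%%%@%%%%@@@@@@@%
%%%%%#+++++++++#%%%%%%%%%%%%%%%%%%%%%%%%%%%@@@@@%%
%%%%%%#++++++++*%%%%%%%%%%%%%%%%%%%%%%%%%@@@@@@@%%
%%%%%%%++++++++++#%%%%%%%%%%%%%%%%%%%%%%%%@@@@%%%%
#%%%%%%#+++++++++*%%%%%#*+++++++++++#%%%%%%%%%*++*
*%%%%%#++++++++++++#*-....:=++++++++#%%%*+++++++++
+++++++++++++++++++-...:.. :=+++++++++++++++++++++
+++++++++++++++++++:..::::..=+++++++++++++++++++++
+++++++++++++++++++-::::::::=+++++++++++++++++++++
+++++++++++++++++++=::::::::=+++++++++++++++++++++
++++++++++++++++++++=:::::-=++++++++#%*+++++++++++
+++++++++++++++++++++==-==++++++++++#%*+++++++++++
++++++++++++++++++++++++++++++++++++#%*+++++++++++
++++++++++++++++++++++++++++++++++++#%*+++++++++++
++++++++++++++++++++++++++++++++++++#%*+++++++++++
++++++++++++++++++++++++++++++++++++#%*+++++++++++
++++++++++++++++++++++++++++++++++++#%*+++++++++++
+++++++++++++++++++++++++++++++++++*%%*+++++++++++
+++++++++++++++++++++++++++++++++++*%%*+++++++++++
++++++++++++++++++==++++++++++++++++##++++++++++++
++++++++++++++++++=+++++++++++++++++++++++++++++++
--==+++++++++++++++++++++++++++++++++++++++++==-==
:: .=++++++++++++++++++++++++++++++*##++++++- .:--
:.  -++++++++++++++++++++++++++****%%%%++++=:  .--
```

The stopper is centred at pixel (252,189), exactly where predicted; I descend and grip.

Emit:
{"method": "carry_out", "body": {"plan": [{"tx":0,"ty":0,"tz":-35,"rx":0,"ry":0,"rz":0},{"tx":0,"ty":0,"tz":-40,"rx":0,"ry":0,"rz":0},{"tx":0,"ty":0,"tz":-35,"rx":0,"ry":0,"rz":0},{"tx":0,"ty":0,"tz":-22,"rx":0,"ry":0,"rz":0},{"tx":0,"ty":0,"tz":-12,"rx":0,"ry":0,"rz":0},{"tx":0,"ty":0,"tz":0,"rx":0,"ry":0,"rz":0},{"tx":0,"ty":0,"tz":0,"rx":0,"ry":0,"rz":0},{"tx":0,"ty":0,"tz":0,"rx":0,"ry":0,"rz":0}]}}

```text
time: 30.15
tool_pos: [522.8, 245.2, 12.1]
tcp_rot: [3.141, 0.002, 3.12]
contact_force: [-0.5, 0.0, -0.2]
grip_width: 50.3
finger_force: 0.0
```

Emit:
{"method": "carry_out", "body": {"gripper": 1, "plan": [{"tx":0,"ty":0,"tz":0,"rx":0,"ry":0,"rz":0},{"tx":0,"ty":0,"tz":0,"rx":0,"ry":0,"rz":0},{"tx":0,"ty":0,"tz":0,"rx":0,"ry":0,"rz":0},{"tx":0,"ty":0,"tz":0,"rx":0,"ry":0,"rz":0},{"tx":0,"ty":0,"tz":0,"rx":0,"ry":0,"rz":0},{"tx":0,"ty":0,"tz":0,"rx":0,"ry":0,"rz":0}]}}

```text
time: 30.75
tool_pos: [521.8, 245.0, 10.6]
tcp_rot: [3.141, -0.0, 3.121]
contact_force: [-0.7, -0.3, 0.6]
grip_width: 16.6
finger_force: 29.9
```

Emit:
{"method": "carry_out", "body": {"plan": [{"tx":0,"ty":0,"tz":30,"rx":0,"ry":0,"rz":0},{"tx":-8,"ty":-5,"tz":40,"rx":0,"ry":0,"rz":0},{"tx":-10,"ty":-30,"tz":20,"rx":0,"ry":0,"rz":0},{"tx":-10,"ty":-40,"tz":0,"rx":0,"ry":0,"rz":0},{"tx":0,"ty":-40,"tz":0,"rx":0,"ry":0,"rz":0},{"tx":0,"ty":-40,"tz":0,"rx":0,"ry":0,"rz":0},{"tx":6,"ty":-40,"tz":0,"rx":0,"ry":0,"rz":0},{"tx":15,"ty":-40,"tz":0,"rx":0,"ry":0,"rz":0},{"tx":20,"ty":-25,"tz":0,"rx":0,"ry":0,"rz":0},{"tx":15,"ty":-10,"tz":-10,"rx":0,"ry":0,"rz":0},{"tx":0,"ty":0,"tz":0,"rx":0,"ry":0,"rz":0},{"tx":0,"ty":0,"tz":0,"rx":0,"ry":0,"rz":0}]}}

```text
time: 31.95
tool_pos: [549.0, -24.8, 90.0]
tcp_rot: [3.141, -0.002, 3.12]
contact_force: [-0.3, -0.1, -0.2]
grip_width: 16.5
finger_force: 29.9
```

```bash
python3 - <<'E'
from h import *
m,im=shot('w17')
g=im[150:240:3,150:354:3].astype(int)
for r in g: print(''.join(" .:-=+*#%@"[min(9,max(0,(x.max()-10)//24))] for x in r))
print([np.round((proj(m,X)-[150,150])/3,1) for X in [(549,-24.5,3),(527,-24,12),(573,-25,12),(549,7,12),(549,-55,12)]])
E
```

```text
31.95 [549.  -24.8  90. ] [ 3.141e+00 -2.000e-03  3.120e+00] [-0.3 -0.1 -0.2] 16.53667573163813
++==+***************++=:------------------+###*=#@@@@@@@@@@@@@@@@@@@
++=+=****************+=:------------------*###*=#@@@@@@@@@@@@@@@@@@@
+++==****************+=:------------------*###*=#@@@@@@@@@@@@@@@@@@@
+++==+##**************=:-----------------+*###*=#@@@@@@@@@@@@@@@@@@@
++++#+@@%%%***********=:-----------------******+#@@@@@@@@@@@@@@@@@@@
++++#*@@@@@@@@@##%#***=:-----------------******+%@@@@@@@@@@@@@@@@@@@
++++#*%@@@@@@@@@@@@@@@+:===--------------+*****+%@@@@@@@@@@@@@@@@@@@
++++##%@@@@@@@@@@@@@@@#=***+++++---------+*****+%@@@@@@@@@@@@@@@@@@@
+++###%@@@@@@@@@@@@@@@#=********=--------=*****+%@@@@@@@@@@@@@@@@@@@
+++####@@@@@@@@@@@@@@@#=========::::::::::===+++%@@@@@@@@@@@@@@@@@@@
+++*###@@@@@@@@@@@@@@@#++*******+=--------=***++%@@@@@@@@@@@@@@@@@@@
++++#*@@@@@@@%##******+-******+=---------+****=+@@@@@@@%#**@@@@@@@@@
++++#*@@@@@@@#********=-*******----------+****=*@@@********#@@@@@@@@
++++##%######********+=-+++++++-----------==++=*##**********@@@@@@@@
+++=*****************++---------------
[... 471 characters left out ...]
---------------+***+-#%**********#@@@@@@@@
****************+++***+------------------+***+-#%++********#@@@@@@@@
*****************++++++------------------+***+=#%++*******+#@@@@@@@@
*+*++*************+++++-:-------:...:----+***+=%%+++++**++*#@@@@@@@@
+**************+***++++-:------:......:--=++++=%%++++***++*%@@@@@@@@
********************+++-:.::-...........:-::::=%%+++*+***+#@@@@@@@@@
*******************++++=-----.......... :--==+*%%++++*****#@@@@@@@@#
****++******+*******++==----- ......... .----=+#%+++++++++#@@@@@@@%+
++++++++++++++++++++=-------: ...::::.. .--------=++++++++*%%%%%%%+-
[array([33.9, 17.9]), array([33.8, 11. ]), array([33.9, 27. ]), array([45.4, 18.6]), array([22.7, 19.1])]
```

```bash
python3 - <<'E'
from h import *
m,im=pickle.load(open("pics/w17.pkl","rb"))
print(ray(m,252,221.5,79.4),ray(m,252,236.5,100.4))
E
```

```text
[537.58227545 -23.71354376  79.4       ] [538.90050264 -23.71150022 100.4       ]
```

Emit:
{"method": "carry_out", "body": {"plan": [{"tx":0,"ty":0,"tz":-30,"rx":0,"ry":0,"rz":0},{"tx":0,"ty":0,"tz":-25,"rx":0,"ry":0,"rz":0},{"tx":0,"ty":0,"tz":-13,"rx":0,"ry":0,"rz":0},{"tx":0,"ty":0,"tz":-7,"rx":0,"ry":0,"rz":0},{"tx":0,"ty":0,"tz":0,"rx":0,"ry":0,"rz":0},{"tx":0,"ty":0,"tz":0,"rx":0,"ry":0,"rz":0},{"tx":0,"ty":0,"tz":0,"rx":0,"ry":0,"rz":0}]}}

```text
time: 32.7
tool_pos: [550.5, -25.1, 16.6]
tcp_rot: [-3.141, 0.002, 3.121]
contact_force: [-0.4, 0.4, -0.5]
grip_width: 16.6
finger_force: 29.9
```

Emit:
{"method": "carry_out", "body": {"gripper": 0.66, "plan": [{"tx":0,"ty":0,"tz":0,"rx":0,"ry":0,"rz":0},{"tx":0,"ty":0,"tz":0,"rx":0,"ry":0,"rz":0},{"tx":0,"ty":0,"tz":0,"rx":0,"ry":0,"rz":0},{"tx":0,"ty":0,"tz":0,"rx":0,"ry":0,"rz":0},{"tx":0,"ty":0,"tz":0,"rx":0,"ry":0,"rz":0}]}}

```text
time: 33.2
tool_pos: [549.8, -25.0, 15.5]
tcp_rot: [3.141, -0.0, 3.121]
contact_force: [-0.1, -0.1, 0.2]
grip_width: 31.3
finger_force: 0.0
```

Emit:
{"method": "carry_out", "body": {"plan": [{"tx":0,"ty":0,"tz":8,"rx":0,"ry":0,"rz":0},{"tx":0,"ty":0,"tz":20,"rx":0,"ry":0,"rz":0},{"tx":0,"ty":0,"tz":40,"rx":0,"ry":0,"rz":0},{"tx":-10,"ty":0,"tz":40,"rx":0,"ry":0,"rz":0},{"tx":-25,"ty":0,"tz":30,"rx":0,"ry":0,"rz":0},{"tx":-25,"ty":0,"tz":0,"rx":0,"ry":0,"rz":0},{"tx":0,"ty":0,"tz":0,"rx":0,"ry":0,"rz":0},{"tx":0,"ty":0,"tz":0,"rx":0,"ry":0,"rz":0}]}}

```text
time: 34.0
tool_pos: [490.0, -25.1, 154.3]
tcp_rot: [-3.141, 0.001, 3.121]
contact_force: [0.8, 0.3, -0.7]
grip_width: 31.1
finger_force: 0.0
```

```bash
python3 - <<'E'
from h import *
m,im=shot('w18')
print([np.round((proj(m,X)-[180,110])/3,1) for X in [(549,-24.5,20),(486,-23,28)]])
g=im[110:240:4,180:330:3].astype(int)
for r in g: print(''.join('B' if x[2]>x[0]*1.3 and x[2]<130 else " .:-=+*#%@"[min(9,max(0,(x.max()-30)//23))] for x in r))
E
```

```text
34.0 [490.  -25.1 154.3] [-3.141e+00  1.000e-03  3.121e+00] [ 0.8  0.3 -0.7] 31.14048554503116
[array([24.4, 43.2]), array([24.4, 26.3])]
+++++++++++==++++++++++++++++++*%%%%%%%%%%%%%%%%%%
+++++++++++++++++++++++++++++++*%%%%%%%%%%%%%%%%%%
+++++++++++++++++++++++++++++++*%%%%%%%%%%%%%%%%%%
+++++++++++++++++++++++++++++++#%%%%%%%%%%%%%%%%%%
+++++++++++++++++++++++++++++++#%%%%%%%%%%%%%%%%%%
++++++++++++++++++++++++++++++*%%%%%%%%%%%%%%%%%%%
++++++++++++++++++++++++++++++*%%%%%%%%%%%%%%%%%%%
++++++++++++++++++++++++++++++#%%%%%%%%%%%%%%%%%%%
++++++++++++++++++++++++++++++%%%%%%%%%%%%%%%%%%%%
*++++++++++++++==============*###%%%%%%%%%%%%%%%%%
%%%%##***++++++=::::::::::::::+++++=#%%%%%%%%%%%%%
%%%%%%%%%%%%%*+=::::-:::::::-+*****=#%%%%%%%%%%%%%
%%%%%%%%%%%%%%%*=+++++-:::::-+****+=%%%%%%%%%%%%%%
%%%%%%%%%%%%%%%#=+++*+-:::::=+****+=%%%%%%%%%%%%%%
%%%%%%%%%%%%%%%*=+++++-:::::-++**++=%%%%%%%%%%%%%%
%%%%%%%%%%%%%%%*=+++++:::::::+++++==%%%%%%%%%%%%%%
%%%%%%%%%%%%%%%*=+++++-.BB.::+++++=+%%%%%%%%%%%%%%
%%%++++++++*%%%*=++++-.BBBBB.:=+++-=++++++#%%%%%%%
+++++++++++++++=::---:BBBBBB :----:-+++++++%%%%%%%
=++++++++++++++=::::::BBBBBBB::::::-+++++++%%%%%%%
-=+++++++++++++=::::::BBBBBBB::::::-+++++++%%%%%%%
--=++++++++++++=:::::::BBBBB::--==:-++++++*%%%%%%%
=--++++++++++++=:::::::::.::::=+++--++++++*%%%%%%%
=--++++++++++++=::::::::::::::=+++:-++++++#%%%%%%%
=--=+++++++++++=::::::::::::::=+++:-++++++%%%%%%%%
==-=+++++++++++=::::::::::::::=+++:=++++++%%%%%%%%
==-=++++++++=++=:.............----:=++++++%%%%%%%%
==-=+++++++==+==:::-::::::::::====:=++++++%%%%%%%%
=--=++++++++++==:::::::::::::-===-:=++++++%%%%%%%%
--=++++++++++===::::::::..:::::::::=++++++%%%%%%%%
--=+++++++==--:..:::::.    .::===.:---==++%%%%%%%%
-=++++==-----:: .:::::  ..  :-++=  :-----+%%%%%%%%
::::::..::::-:.  :::::..:...=====  :-----:.=======
```

The map shows the brown stopper in the wide bay and the dark small stopper beyond the cross wall in the narrow bay. Now the stir bar.

Emit:
{"method": "carry_out", "body": {"gripper": 0.55, "plan": [{"tx":-10,"ty":10,"tz":0,"rx":0,"ry":0,"rz":-0.14},{"tx":-10,"ty":20,"tz":0,"rx":0,"ry":0,"rz":-0.14},{"tx":-10,"ty":22,"tz":0,"rx":0,"ry":0,"rz":-0.14},{"tx":-10,"ty":22,"tz":0,"rx":0,"ry":0,"rz":-0.14},{"tx":-4,"ty":22,"tz":0,"rx":0,"ry":0,"rz":-0.14},{"tx":0,"ty":22,"tz":0,"rx":0,"ry":0,"rz":-0.14},{"tx":0,"ty":22,"tz":0,"rx":0,"ry":0,"rz":-0.14},{"tx":0,"ty":22,"tz":0,"rx":0,"ry":0,"rz":-0.14},{"tx":0,"ty":22,"tz":-15,"rx":0,"ry":0,"rz":-0.14},{"tx":0,"ty":22,"tz":-15,"rx":0,"ry":0,"rz":-0.14},{"tx":0,"ty":16,"tz":-20,"rx":0,"ry":0,"rz":-0.14},{"tx":0,"ty":10,"tz":-20,"rx":0,"ry":0,"rz":-0.14}]}}

```text
time: 35.25
tool_pos: [446.5, 208.5, 82.4]
tcp_rot: [3.141, -0.0, 1.436]
contact_force: [1.4, -0.3, -0.1]
grip_width: 40.8
finger_force: 0.0
```

Emit:
{"method": "carry_out", "body": {"plan": [{"tx":0,"ty":0,"tz":0,"rx":0,"ry":0,"rz":-0.14},{"tx":0,"ty":0,"tz":0,"rx":0,"ry":0,"rz":0},{"tx":0,"ty":0,"tz":0,"rx":0,"ry":0,"rz":0}]}}

```text
time: 35.55
tool_pos: [446.4, 207.1, 83.3]
tcp_rot: [3.142, -0.0, 1.305]
contact_force: [-0.2, -0.3, -0.2]
grip_width: 41.1
finger_force: 0.0
```

```bash
python3 - <<'E'
from h import *
m,im=shot('w19')
print([np.round((proj(m,X)-[200,160])/2,1) for X in [(445.6,206.9,5),(445.6+19*.267,206.9+19*.963,5),(445.6-19*.267,206.9-19*.963,5)]])
g=im[160:236:2,200:304:2].astype(int)
for r in g: print(''.join(" .:-=+*#%@"[min(9,max(0,(x.max()-40)//22))] for x in r))
E
```

```text
35.55 [446.4 207.1  83.3] [ 3.142 -0.     1.305] [-0.2 -0.3 -0.2] 41.08442317151228
[array([26.5, 23.7]), array([26.6, 13.6]), array([26.5, 33.4])]
%%%%%%%%%%%%%%%%%%%%%%%%%%%%%%%%%%%%%%%%%%%%%%%%%%%%
%%%%%%%%%%%%%%%%%%%%%%%%%%%%%%%%%%%%%%%%%%%%%%%%%%%%
%%%%%%%%%%%%%%%%%%%%%%%%%%%%%%%%%%%%%%%%%%%%%%%%%%%%
%%%%%%%%%%%%%%%%%%%%%%%%%%%%%%%%%%%%%%%%%%%%%%%%%%%%
%%%%%%%%%%%%%%%%%%%%%%%%%%%%%%%%%%%%%%%%%%%%%%#%%%#*
%%%%%%%%%%%%%%%%%%%%%%%%%%%%%%%%%%%%%%%%%%%**++**+++
%%%%%%%%%%%%%%%%%%%%%%%%%%%%%%%%%%%%%%%%%%#+========
%%%%%%%%%%%%%%%%%%%%%%%%%%%%%%%%%%%%%%%#*+++========
%%%%%%%%%%%%%%%%%%%%%%%%%%%%%%%%%%%%%#++++==========
%%%%%%%%%%%%%%%%%%%%%%%%%%%%%%%%%%%#**++++==========
%%%%%%%%%%%#%%#%%%%%%%%##%%%%%%%%#+++++++===========
%%%%%%%%%%*+**++**++**+++#%%%%%%#*+=+=+=============
*#%%%%%%%#+=====+========+#%%%#++===================
++*%%%%%%#+===============*###*+====================
==+##***#*+===============+#+=======================
===++===+=================*%*====+==================
=========================+***===+=+=================
=========================+***======================
[... 361 characters left out ...]
===========
=========================+**+=======================
=========================+**+=======================
=========================+**+=======================
=========================+**+=======================
=========================+**+=======================
=========================+**========================
=========================+**========================
=========================+*+========================
==========================+=========================
======---====================================---====
===--:::..-================================-..:::--=
--:::::.  -================================:  ::::::
:::::::.  -================================:  .:::::
```

The bar lies upright in the picture, centred where predicted; I descend and grip.

Emit:
{"method": "carry_out", "body": {"plan": [{"tx":0,"ty":0,"tz":-28,"rx":0,"ry":0,"rz":0},{"tx":0,"ty":0,"tz":-25,"rx":0,"ry":0,"rz":0},{"tx":0,"ty":0,"tz":-18,"rx":0,"ry":0,"rz":0},{"tx":0,"ty":0,"tz":-9,"rx":0,"ry":0,"rz":0},{"tx":0,"ty":0,"tz":0,"rx":0,"ry":0,"rz":0},{"tx":0,"ty":0,"tz":0,"rx":0,"ry":0,"rz":0},{"tx":0,"ty":0,"tz":0,"rx":0,"ry":0,"rz":0}]}}

```text
time: 36.3
tool_pos: [446.6, 207.2, 4.5]
tcp_rot: [3.14, -0.001, 1.301]
contact_force: [0.3, -0.9, -0.2]
grip_width: 40.9
finger_force: 0.0
```

Emit:
{"method": "carry_out", "body": {"gripper": 1, "plan": [{"tx":0,"ty":0,"tz":0,"rx":0,"ry":0,"rz":0},{"tx":0,"ty":0,"tz":0,"rx":0,"ry":0,"rz":0},{"tx":0,"ty":0,"tz":0,"rx":0,"ry":0,"rz":0},{"tx":0,"ty":0,"tz":0,"rx":0,"ry":0,"rz":0},{"tx":0,"ty":0,"tz":0,"rx":0,"ry":0,"rz":0},{"tx":0,"ty":0,"tz":0,"rx":0,"ry":0,"rz":0}]}}

```text
time: 36.9
tool_pos: [445.8, 207.0, 3.6]
tcp_rot: [3.141, -0.0, 1.301]
contact_force: [-0.3, 0.3, 1.0]
grip_width: 9.1
finger_force: 30.0
```

Emit:
{"method": "carry_out", "body": {"plan": [{"tx":0,"ty":0,"tz":30,"rx":0,"ry":0,"rz":0},{"tx":0,"ty":-5,"tz":40,"rx":0,"ry":0,"rz":0},{"tx":0,"ty":-30,"tz":30,"rx":0,"ry":0,"rz":0},{"tx":0,"ty":-42,"tz":0,"rx":0,"ry":0,"rz":0},{"tx":5,"ty":-44,"tz":0,"rx":0,"ry":0,"rz":0},{"tx":10,"ty":-44,"tz":0,"rx":0,"ry":0,"rz":0},{"tx":10,"ty":-44,"tz":0,"rx":0,"ry":0,"rz":0},{"tx":10,"ty":-44,"tz":0,"rx":0,"ry":0,"rz":0},{"tx":12,"ty":-44,"tz":0,"rx":0,"ry":0,"rz":0},{"tx":12,"ty":-36,"tz":0,"rx":0,"ry":0,"rz":0},{"tx":10,"ty":-22,"tz":0,"rx":0,"ry":0,"rz":0},{"tx":0,"ty":0,"tz":0,"rx":0,"ry":0,"rz":0}]}}

```text
time: 38.1
tool_pos: [515.8, -151.1, 103.3]
tcp_rot: [3.14, 0.0, 1.298]
contact_force: [-0.2, 0.9, -0.7]
grip_width: 9.1
finger_force: 30.0
```

Emit:
{"method": "carry_out", "body": {"plan": [{"tx":0,"ty":0,"tz":-20,"rx":0,"ry":0,"rz":0},{"tx":0,"ty":0,"tz":-30,"rx":0,"ry":0,"rz":0},{"tx":0,"ty":0,"tz":-25,"rx":0,"ry":0,"rz":0},{"tx":0,"ty":0,"tz":-13,"rx":0,"ry":0,"rz":0},{"tx":0,"ty":0,"tz":-7,"rx":0,"ry":0,"rz":0},{"tx":0,"ty":0,"tz":0,"rx":0,"ry":0,"rz":0},{"tx":0,"ty":0,"tz":0,"rx":0,"ry":0,"rz":0},{"tx":0,"ty":0,"tz":0,"rx":0,"ry":0,"rz":0}]}}

```text
time: 38.9
tool_pos: [515.5, -148.2, 9.6]
tcp_rot: [3.139, 0.0, 1.301]
contact_force: [0.1, -0.7, 0.1]
grip_width: 8.6
finger_force: 30.0
```

Emit:
{"method": "carry_out", "body": {"gripper": 0.82, "plan": [{"tx":0,"ty":0,"tz":-1,"rx":0,"ry":0,"rz":0},{"tx":0,"ty":0,"tz":0,"rx":0,"ry":0,"rz":0},{"tx":0,"ty":0,"tz":0,"rx":0,"ry":0,"rz":0},{"tx":0,"ty":0,"tz":0,"rx":0,"ry":0,"rz":0},{"tx":0,"ty":0,"tz":0,"rx":0,"ry":0,"rz":0}]}}

```text
time: 39.4
tool_pos: [514.8, -148.0, 7.6]
tcp_rot: [3.142, -0.0, 1.301]
contact_force: [0.0, -0.0, -0.4]
grip_width: 16.6
finger_force: 0.0
```

Emit:
{"method": "carry_out", "body": {"plan": [{"tx":0,"ty":0,"tz":8,"rx":0,"ry":0,"rz":0},{"tx":0,"ty":0,"tz":20,"rx":0,"ry":0,"rz":0},{"tx":0,"ty":0,"tz":40,"rx":0,"ry":0,"rz":0},{"tx":-15,"ty":0,"tz":40,"rx":0,"ry":0,"rz":-0.14},{"tx":-20,"ty":0,"tz":40,"rx":0,"ry":0,"rz":-0.14},{"tx":-20,"ty":0,"tz":40,"rx":0,"ry":0,"rz":-0.14},{"tx":0,"ty":0,"tz":40,"rx":0,"ry":0,"rz":-0.14},{"tx":0,"ty":0,"tz":30,"rx":0,"ry":0,"rz":-0.14},{"tx":0,"ty":0,"tz":30,"rx":0,"ry":0,"rz":-0.14},{"tx":0,"ty":0,"tz":0,"rx":0,"ry":0,"rz":-0.14},{"tx":0,"ty":0,"tz":0,"rx":0,"ry":0,"rz":-0.14},{"tx":0,"ty":0,"tz":0,"rx":0,"ry":0,"rz":-0.14}]}}

```text
time: 40.6
tool_pos: [459.6, -147.9, 296.4]
tcp_rot: [3.141, -0.001, 0.035]
contact_force: [-0.5, 0.7, 0.1]
grip_width: 16.3
finger_force: 0.0
```

Emit:
{"method": "carry_out", "body": {"plan": [{"tx":0,"ty":0,"tz":0,"rx":0,"ry":0,"rz":0},{"tx":0,"ty":0,"tz":0,"rx":0,"ry":0,"rz":0},{"tx":0,"ty":0,"tz":0,"rx":0,"ry":0,"rz":0}]}}

```text
time: 40.9
tool_pos: [459.7, -147.9, 295.7]
tcp_rot: [3.141, -0.0, 0.044]
contact_force: [0.1, 0.1, 0.5]
grip_width: 16.6
finger_force: 0.0
```

```bash
python3 -c "
from h import *
m,im=shot('w20')
cv2.imwrite('pics/final.png',cv2.resize(im[0:235,60:400],None,fx=2.3,fy=2.3,interpolation=cv2.INTER_CUBIC))"
```

```text
40.9 [ 459.7 -147.9  295.7] [ 3.141 -0.     0.044] [0.1 0.1 0.5] 16.553666361246677
```

View pics/final.png

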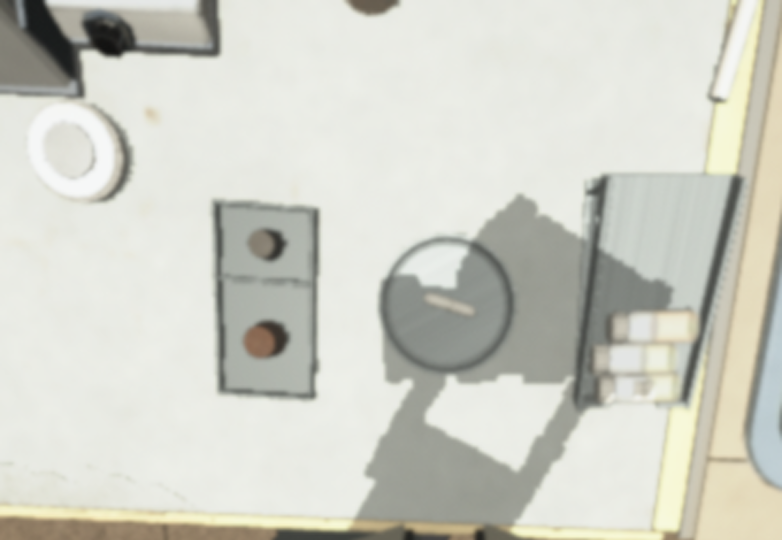

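The picture shows the small stopper (263,243) and large stopper (264,340) in their bays, the bar (450,304) in the dish, three vials queued with caps to the left (y 327, 358, 388), and the bottle still in place at the top (372,5). I hand it in.

```bash
python3 -c "
from plant import bot
print(bot.close_job())"
```

```text
the job is handed in; nothing more can be done
None
```

The job is handed in after about 41 s of robot time: both vials are queued with caps matching (the first jammed askew and needed a nudge to seat), both stoppers are in their bays, the stir bar is in the dish, and the amber bottle was not touched.

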